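Clip a lacquered bowl onto the drying rail

ROBOT

A 6-joint arm with a two-finger parallel gripper is mounted at the origin on the work surface. World frame = base frame: x ahead of the robot, y to its left, z up, the work surface at z = 0. Lengths are in m, angles in rad, forces in N, time in s.
With the tool pointing down it reaches from about 0.4 to 0.825 m from the base axis. Payload 7 kg.
Tool frame: the origin (TCP) lies at the very end of the fingers, on their centre line; the grasp point (between the pads) lies 19 mm behind it; x points along the fingers, y is the direction in which the jaws open and shut, and the axes are right-handed (so a half turn about x gives the same grasp; the last joint's range is limited). The gripper opens to 88 mm and grips with 3 to 60 N. Pads are 19 mm wide; open, the fingers measure 130 mm over their backs; the gripper's body (78 mm by 193 mm) begins 47 mm behind the grasp point.
Start: joints at [-0.817, 0.359, 0.012, 0, -1.224, -0.288], TCP at [0.303, -0.603, 0.227] pointing down, gripper open.
Joint ranges: [-3.07, 3.07], [-1.43, 2.12], [-1.02, 1.25], [-3.03, 1.67], [-3.05, -0], [-3.03, 3.03]. Speed limits (rad/s): [2.39, 2.39, 3.01, 3.14, 3.14, 3.14].

INTERFACE

Orientations are given as [roll, pitch, yaw] about the fixed x, y, z axes, in that order (R = Rz(yaw) Ry(pitch) Rx(roll)).
In Python, from station import arm, cams gives the robot as it stands. The module is installed in compiled form; this text tells all that it offers.
- The arm moves only by the tool carry_out, never from a script. Its argument "deltas" is a list of rows, each a list of 6 numbers: the shift along the tool's x, y, z in units of 0.04 m (1.0 is 0.04 m), then the turn, a rotation vector about the tool's x, y, z in units of 4 degrees (1.0 is 4 degrees). In form: [[tx, ty, tz, ax, ay, az], ...]. A call has 1 to 5 rows; each row shifts and turns the pose as measured when the row begins, along the tool's axes as they then stand; what a row does not reach is not made up. A row lasts 1/10 s, in which the tool goes at most 50 mm and 8.59 degrees, less where a joint would pass 70% of its speed; a pose out of reach is approached as far as the arm can. A call with a number of a shift or a turn outside -1 to 1 is refused whole. A call with a gripper value outside its range is refused whole. "hand" is the closure, from 0 (fully open) to 1 (shut), set as the call begins (left out, the last holds). The fingers move at their own pace and stop on an object; "newtons" is the grip in N (left out, the last holds). Time passes only in rows, so rows that do not move let the fingers close. It gives the time, the measured TCP pose, the force and the opening at its end, in the units of the state.
- arm.get_state(): the state, without advancing time (a new reading comes with each control period).
- cams.grab_frame(name): name is "scene" or "top" or "wrist"; returns a dict with "pixels" (480x640x3 uint8, red, green, blue), "fx", "fy", "cx", "cy" (pixels), "T" (4x4, takes a point from camera to world coordinates); the wrist camera has in their place "hand_eye" (4x4, takes a point from camera to tool coordinates, whose origin is the TCP and whose axes are the tool frame's). Camera axes: x right, y up, looking along -z (the intrinsics and any distortion apply to the point x, -y, -z); pixel columns grow to the right and rows downward; lengths in m; the calibration is good to about 2 mm. The wrist camera is an equidistant fisheye: a pixel r from the principal point sees the ray r / f radians off the axis. A picture is of the moment at which its call begins: read the wrist's pose just before it. There is no depth.
- arm.job_done(): hands the job in, once; it reports no verdict.
The state is a dict: "t": time; "q": joint angles; "qd": joint speeds; "joint_efforts": joint torques, N m; "eef_pos": TCP position; "ee_rot": TCP orientation; "force": force on the tool from outside, world axes, zero at the start; "moment": the same for the moment, N m; "width": finger opening in m.
Only numpy, scipy, OpenCV 4.12 (cv2) and the standard library are available. Lean on these libraries where they do the work, as an engineer would, in place of code of your own. Each camera call takes 0.05 s, during which the arm holds its last target.

TASK

Hang the freshly lacquered bowl on the drying stand: take its hanger by the wooden grip, pass the hook over the bamboo rail in the free bay beside the bowl already hanging there, and press it down until the sprung gate flicks shut with the rail fully home inside the hook. Then pull it up lightly, with about 5 N, so that the rail bears on the shut gate, to feel that it holds; lower it again and let it hang freely. Press and pull gently, never hard, keep fingers off the lacquer, knock nothing, and leave the other things where they are.

Things in the scene. Friction and masses are not known exactly. Their poses are not given: they have to be found in the camera images.
- hanger: The loose drying hanger, standing upright on its black bowl, 207 mm tall, 0.3 to 0.45 kg. Origin: centre of the bowl's underside, z up. Flat steel bar (6 mm thick, 14 mm wide along y) bent in the x-z plane into a C open to +x, with a downward hook at its top and a wooden grip above. The rail goes sideways into the C from +x, then up into the hook as the hanger is lowered.
- grip (a point): Middle of the hanger's square wooden grip, x = 0, z = 190 mm in the hanger: 16 x 16 mm, faces along the hanger's x and y, z = 167 to 207 mm. Pinch it firmly (about 40 N), fingertips above z = 168 mm.
- c_gap (a point): Middle of the C's open side, x = 0, z = 93 mm in the hanger: the gap is 54 mm high, from the lower arm's top (z = 66 mm) to the end of the hook's front prong (z = 120 mm, flared out to x = 22 mm); the C's back is at x = -23 mm. Rail axis here = rail passed sideways into the C.
- seat (a point): Where the rail's axis lies when the rail is home in the hook: x = 0, z = 156 mm in the hanger, 5 mm under the crown's inner face. The throat below it is 18 mm wide (x = -9 to 9 mm), open downwards, barred by the gate.
- gate: Sprung steel tongue across the throat, 16 x 10 x 3 mm. Origin: its pin, x = -8, z = 134 mm in the hanger; level along +x when shut; opens only up into the hook. Rail axis at z = 127.5 mm: touches it from below; 6 to 15 N push past, 20 N at most; at 148 to 155 mm it flicks shut under the rail. Pulled up, the rail bears on the shut gate at 140.5 mm: 5 N is a good test, over 12 N strains it.
- gate_hinge (a joint): Angle of the gate: 0 shut (held there by its spring), up to 1.5 rad swung up inside the hook.
- bowl: The black lacquered bowl at the hanger's foot, its origin and axes the hanger's: 95 mm across, 50 mm tall, a wooden spreader bar in its mouth. Not to be touched by the fingers or knocked against the stand.
- stand: Fixed drying stand, origin centre of its underside. Board 150 x 400 x 10 mm (x by y); posts at y = -180 and 180 mm, 245 mm tall, 40 mm deep. Along y over x = 0, between the posts, a level bamboo rail 10 mm thick that gives a little (9 N per mm). At y = -100 mm a like hanger with a brown bowl 95 mm across hangs on the rail, fixed.
- bay (a point): Middle of the rail's free bay: stand x = 0, y = 50 mm, 200 mm above the table; axes as the stand's. The rail is clamped by eye in slotted posts: its axis lies anywhere from 15 mm below to 15 mm above this point, and this height is not measured: find it by feel or by eye. The hanger's x should point along the stand's x (either way) and it should hang within 45 mm of the bay's middle.
- lid_a: A black lacquered lid with a stepped spire, 96 mm across, 71 mm tall; bystander. Origin: centre of its underside.
- lid_b: A second such lid; bystander.
- lacquer_pan: A shallow aluminium pan of black lacquer, 120 mm across, 34 mm tall; bystander. Origin: centre of its underside.
- raw_bowl: A bare wooden bowl without a hanger, 95 mm across, 50 mm tall; bystander. Origin: centre of its underside.
- neck_pot: A brown round pot with a neck, 112 mm across, 82 mm tall; bystander. Origin: centre of its underside.
- thinner_can: A closed aluminium can, 66 mm across, 85 mm tall; bystander. Origin: centre of its underside.
- brush: A lacquer brush lying on the table; bystander.
Things that resemble listed ones, but are neither listed nor needed, are in the scene too. What is shaped like the hanger but green is not meant.

How it is judged:
By the outcome, as a careful person would: the job done as asked, in the order asked, and still so for the second after the job is handed in, with the robot touching nothing.
It also fails if it takes over 72 s, if anything falls off the work surface, if the arm or the gripper's body presses on something with over 40 N, if the wrist force passes 120 N, or if a joint passes its speed limit or range.

## Working session

There is one attempt and no reset: what is moved stays moved. The work goes in short steps, Python scripts to look and compute and a tool call to move; the robot and the scene stay as the last step left them, time stands still between calls to the robot, and variables do not carry over. Pictures are saved under pics/ and viewed, and the job is handed in when it is done.

Besides the shell and the picture viewer there is one more tool, called after ">>>" by a JSON object that holds its "fn" and its "kwargs", one argument or row to a line. carry_out: Moves the arm, as the interface text tells. Shifts and turns lie within -1 to 1; 1 stands for 0.04 m of shift or 4 degrees of turn. Its arguments: {"type":"object","properties":{"deltas":{"type":"array","items":{"type":"array","items":{"type":"number","minimum":-1,"maximum":1}}},"hand":{"type":"number"},"newtons":{"type":"number"}},"required":["deltas"]}

```bash
mkdir -p pics; ls
cat > h.py <<'E'
import numpy as np, cv2
from station import arm, cams
from scipy.spatial.transform import Rotation as R
def grab(name,fn=None):
    s=arm.get_state(); f=cams.grab_frame(name)
    if fn: cv2.imwrite('pics/'+fn,cv2.cvtColor(f['pixels'],cv2.COLOR_RGB2BGR))
    f['s']=s; return f
def ray(f,u,v):
    d=np.array([(u-f['cx'])/f['fx'],-(v-f['cy'])/f['fy'],-1.0]); T=np.array(f['T'])
    return T[:3,3],T[:3,:3]@d
def onz(f,u,v,z):
    o,d=ray(f,u,v); return o+d*(z-o[2])/d[2]
def proj(f,p):
    T=np.array(f['T']); c=T[:3,:3].T@(np.array(p)-T[:3,3])
    return np.array([f['cx']+f['fx']*c[0]/-c[2], f['cy']-f['fy']*c[1]/-c[2]])
def tri(f1,p1,f2,p2):
    o1,d1=ray(f1,*p1);o2,d2=ray(f2,*p2)
    a=np.stack([d1,-d2],1);t=np.linalg.lstsq(a,o2-o1,rcond=None)[0]
    x1=o1+d1*t[0];x2=o2+d2*t[1];return (x1+x2)/2,np.linalg.norm(x1-x2)
E
python3 - <<'E'
from h import *
for n in('scene','top','wrist'):
    f=grab(n,n+'0.png'); print(n,{k:np.round(f[k],4).tolist() for k in f if k not in('pixels','s')})
print(arm.get_state())
E
```

```text
pics
scene {'fx': 503.3863, 'fy': 503.3863, 'cx': 320.5651, 'cy': 249.9364, 'T': [[-0.2785, -0.8081, 0.5191, 1.0748], [0.9604, -0.2294, 0.158, 0.2362], [-0.0086, 0.5426, 0.84, 1.1675], [0.0, 0.0, 0.0, 1.0]]}
top {'fx': 460.7838, 'fy': 460.7838, 'cx': 316.5304, 'cy': 240.0416, 'T': [[-0.0274, 0.9824, -0.1845, 0.1885], [-0.9996, -0.0277, 0.0009, 0.0429], [-0.0043, 0.1845, 0.9828, 1.3932], [0.0, 0.0, 0.0, 1.0]]}
wrist {'fx': 371.6483, 'fy': 371.6483, 'cx': 316.3023, 'cy': 240.483, 'hand_eye': [[0.0002, 0.2611, -0.9653, -0.1578], [1.0, -0.0007, 0.0, -0.0016], [-0.0006, -0.9653, -0.2611, -0.07], [0.0, 0.0, 0.0, 1.0]]}
{'t': 0.15, 'q': array([-8.16924309e-01,  3.59255444e-01,  1.12810399e-02, -2.13184295e-04,
       -1.22413521e+00, -2.88096255e-01]), 'qd': array([-0.00084816, -0.00344584,  0.00153067,  0.00013043, -0.00095861,
       -0.00071558]), 'joint_efforts': array([-5.63365938e-04, -5.83277678e+01,  2.93291867e+01,  7.00104117e+00,
        8.83346947e-03, -8.37168500e-05]), 'eef_pos': array([ 0.30294646, -0.60278387,  0.2258291 ]), 'ee_rot': array([1.70746135, 1.56946783, 2.17316455]), 'force': array([ 0.38305724, -0.17002038,  0.34405688]), 'moment': array([ 0.0055124 , -0.04069605,  0.03327513]), 'width': 0.08746801015123039}
```

View pics/scene0.png

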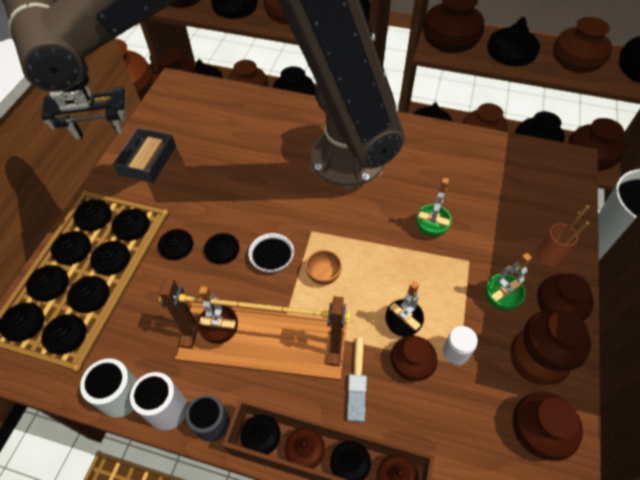

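View pics/top0.png

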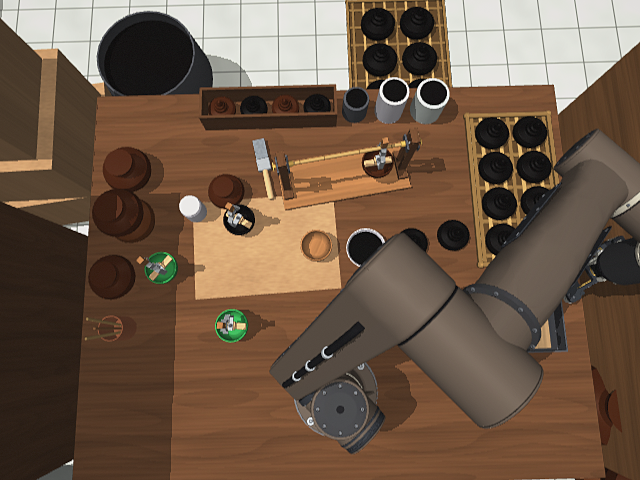

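View pics/wrist0.png

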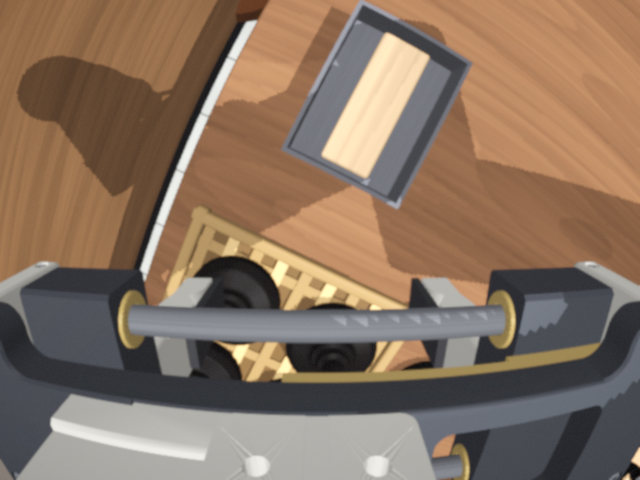

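Candidates for the hanger: black bowl with grip at scene (405,310) / top (238,217). The green ones, at scene (434,215) and (508,285), are decoys. The fixed brown one on the rail is at scene (215,315). The black one fits, so I'll check it in close crops.

Run:
```python
import cv2
a=cv2.imread('pics/scene0.png');b=cv2.imread('pics/top0.png')
cv2.imwrite('pics/c1.png',cv2.resize(a[270:350,360:460],None,fx=7,fy=7,interpolation=cv2.INTER_CUBIC))
cv2.imwrite('pics/c2.png',cv2.resize(b[190:245,210:280],None,fx=10,fy=10,interpolation=cv2.INTER_CUBIC))
cv2.imwrite('pics/c3.png',cv2.resize(b[125:215,245:445],None,fx=4,fy=4,interpolation=cv2.INTER_CUBIC))
cv2.imwrite('pics/c4.png',cv2.resize(a[270:385,150:360],None,fx=3.8,fy=3.8,interpolation=cv2.INTER_CUBIC))
```

```text
(no output)
```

View pics/c1.png

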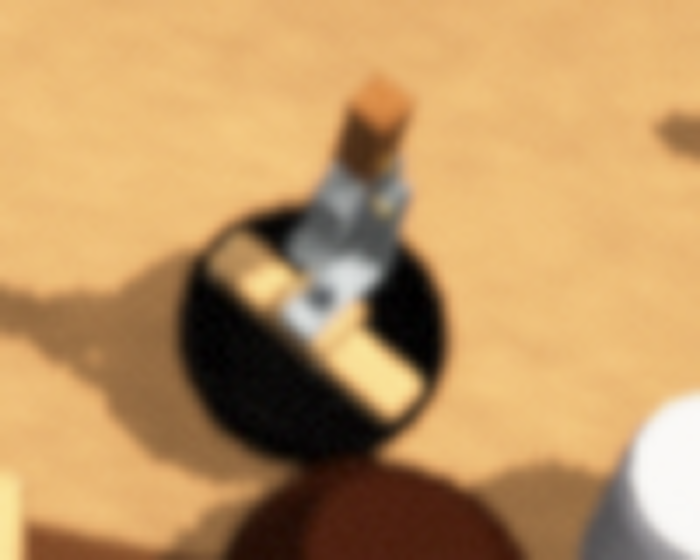

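View pics/c2.png

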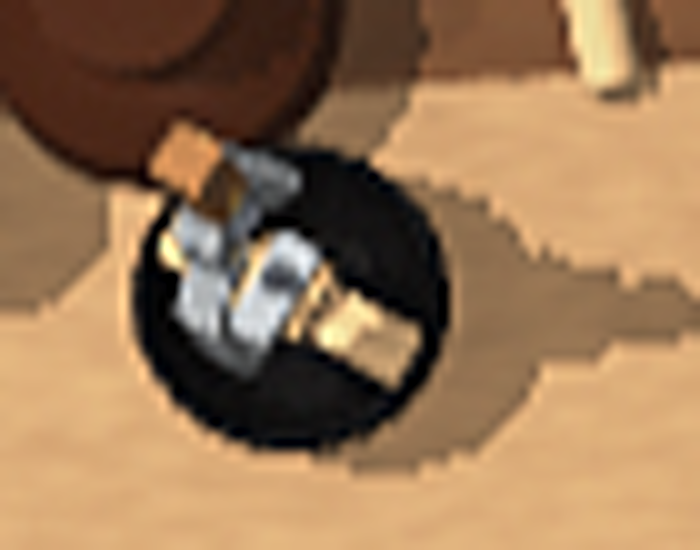

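View pics/c3.png

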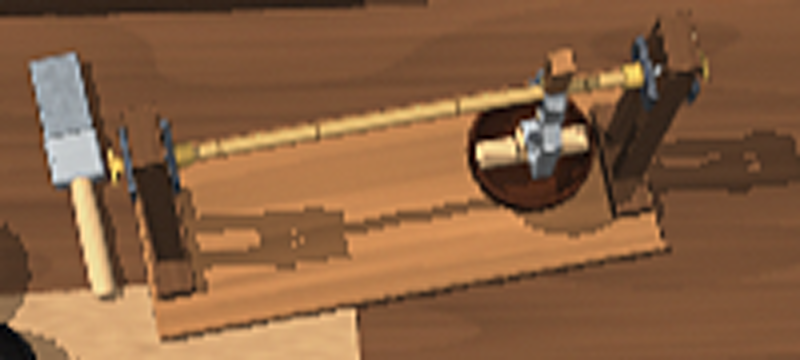

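View pics/c4.png

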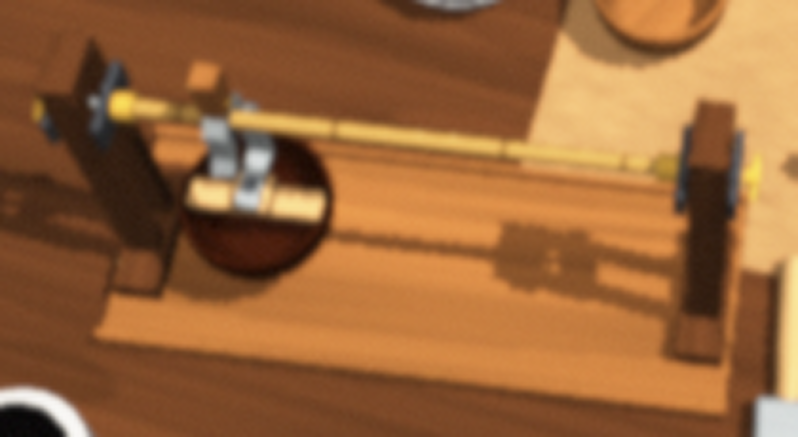

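Run:
```python
from h import *
S=grab('scene');T=grab('top')
c1=lambda u,v:(u/7+360-.43,v/7+270-.43); c2=lambda u,v:(u/10+210-.45,v/10+190-.45)
c3=lambda u,v:(u/4+245-.4,v/4+125-.4); c4=lambda u,v:(u/3.8+150-.4,v/3.8+270-.4)
p=lambda n,x:print(n,np.round(x,4))
p('griptop',onz(S,*c1(380,105),.207));p('griptop T',onz(T,*c2(187,158),.207)); print(tri(S,c1(380,105),T,c2(187,158)))
p('bowl S',onz(S,*c1(314,335),.05));p('bowl T',onz(T,*c2(291,301),.05))
p('spr T',[onz(T,*c2(170,250),.05),onz(T,*c2(405,350),.05)])
p('spr S',[onz(S,*c1(230,255),.05),onz(S,*c1(405,395),.05)])
p('lowerarm T',[onz(T,*c2(245,345),.066),onz(T,*c2(295,240),.066)])
# board corners z .01
p('board T',[onz(T,*c3(163,337),.01),onz(T,*c3(667,247),.01)])
p('board S',[onz(S,*c4(98,335),.01),onz(S,*c4(725,410),.01)])
p('rail L',tri(S,c4(665,165),T,c3(190,152))[0]);p('rail R',tri(S,c4(120,105),T,c3(632,75))[0])
print(tri(S,c4(665,165),T,c3(190,152))[1],tri(S,c4(120,105),T,c3(632,75))[1])
p('railmid node1',tri(S,c4(505,148),T,c3(318,130)));p('node2',tri(S,c4(335,128),T,c3(458,105)))
```

```text
griptop [0.5118 0.2753 0.207 ]
griptop T [0.5117 0.2739 0.207 ]
(array([0.51170933, 0.27466769, 0.20649457]), np.float64(0.00128628490102959))
bowl S [0.5159 0.2762 0.05  ]
bowl T [0.5093 0.273  0.05  ]
spr T [[0.5261 0.3094 0.05  ]
 [0.4934 0.2389 0.05  ]]
spr S [[0.4937 0.242  0.05  ]
 [0.5296 0.3106 0.05  ]]
lowerarm T [[0.4926 0.2838 0.066 ]
 [0.524  0.2692 0.066 ]]
board T [[ 0.5491  0.1354  0.01  ]
 [ 0.6102 -0.2587  0.01  ]]
board S [[ 0.7523 -0.2321  0.01  ]
 [ 0.6897  0.1627  0.01  ]]
rail L [0.628  0.1046 0.2007]
rail R [ 0.6758 -0.2019  0.1993]
0.004485843309626769 0.0007679274799805402Traceback (most recent call last):
  File "<stdin>", line 16, in <module>
  File "<stdin>", line 5, in <lambda>
    return _wrapfunc(a, 'round', decimals=decimals, out=out)
    return _wrapit(obj, method, *args, **kwds)
    conv = _array_converter(obj)
ValueError: setting an array element with a sequence. The requested array has an inhomogeneous shape after 1 dimensions. The detected shape was (2,) + inhomogeneous part.
```

```bash
cat >> h.py <<'E'
def pose():
    s=arm.get_state(); return np.array(s['eef_pos']),R.from_euler('xyz',s['ee_rot'])
def Rdown(jaw): # tool x down, tool y at world yaw jaw (deg)
    a=np.radians(jaw); x=np.array([0,0,-1.]); y=np.array([np.cos(a),np.sin(a),0]); return R.from_matrix(np.stack([x,y,np.cross(x,y)],1))
def go(pos,jaw=None,n=None):
    p,r=pose(); t=r.inv().apply(np.array(pos)-p)/.04
    w=np.zeros(3) if jaw is None else (r.inv()*Rdown(jaw)).as_rotvec(degrees=True)/4
    m=r.as_matrix(); print('pos',p.round(4),'jaw',np.degrees(np.arctan2(m[1,1],m[0,1])).round(2),'tilt x',m[:,0].round(3),'t',arm.get_state()['t'])
    k=n or max(1,int(np.ceil(max(np.abs(t).max(),np.abs(w).max()))))
    print('rows',k,(t/k).round(3),(w/k).round(3),' total',t.round(3),w.round(3))
E
python3 - <<'E'
from h import *
go([.303,-.603,.33],0)
m=pose()[1].as_matrix();print(m.round(3))
S=grab('scene');T=grab('top')
c3=lambda u,v:(u/4+245-.4,v/4+125-.4); c4=lambda u,v:(u/3.8+150-.4,v/3.8+270-.4)
print(tri(S,c4(505,148),T,c3(318,130)),tri(S,c4(335,128),T,c3(458,105)))
E
```

```text
pos [ 0.303  -0.6029  0.2261] jaw 116.68 tilt x [-0.     0.001 -1.   ] t 0.25
rows 30 [-0.087 -0.    -0.   ] [ 0.972 -0.    -0.   ]  total [-2.597 -0.    -0.003] [ 2.9171e+01 -1.2000e-02 -6.0000e-03]
[[-0.    -0.449  0.893]
 [ 0.001  0.893  0.449]
 [-1.     0.001 -0.   ]]
(array([0.64177845, 0.01616397, 0.19955758]), np.float64(0.00263908661242925)) (array([ 0.65660207, -0.07995182,  0.20037539]), np.float64(0.002622576463448183))
```

>>> {"fn": "carry_out", "kwargs": {
  "deltas": [
    [-0.6,0,0,-0.8,0,0],
    [-0.7,0,0,-0.8,0,0],
    [-0.7,0,0,-0.8,0,0],
    [-0.6,0,0,-0.8,0,0]
  ],
  "hand": 0
}}

```text
t: 0.75
eef_pos: [0.302, -0.6012, 0.3283]
ee_rot: [1.474, 1.561, 2.17]
force: [0.3, -0.9, -0.0]
width: 0.0875
```

```bash
python3 -c "
from h import *
go([.55,-.2,.33])
print(arm.get_state()['q'].round(3))"
```

```text
pos [ 0.302  -0.6012  0.3283] jaw 129.88 tilt x [-0.006  0.008 -1.   ] t 0.75
rows 12 [0.001 0.31  0.932] [0. 0. 0.]  total [6.0000e-03 3.7210e+00 1.1188e+01] [0. 0. 0.]
[-0.817  0.321  0.184 -0.002 -1.444 -0.058]
```

>>> {"fn": "carry_out", "kwargs": {
  "deltas": [
    [0,0.31,0.93,0,0,0],
    [0,0.31,0.93,0,0,0],
    [0,0.31,0.93,0,0,0],
    [0,0.31,0.93,0,0,0],
    [0,0.31,0.93,0,0,0]
  ]
}}

```text
t: 1.25
eef_pos: [0.4059, -0.4342, 0.3326]
ee_rot: [1.528, 1.567, 2.218]
force: [0.1, -0.8, 0.6]
width: 0.0876
```

>>> {"fn": "carry_out", "kwargs": {
  "deltas": [
    [0,0.31,0.93,0,0,0],
    [0,0.31,0.93,0,0,0],
    [0,0.31,0.93,0,0,0],
    [0,0.31,0.93,0,0,0],
    [0,0.31,0.93,0,0,0]
  ]
}}

```text
t: 1.75
eef_pos: [0.5126, -0.2602, 0.3341]
ee_rot: [0.752, 1.568, 1.443]
force: [0.2, -0.5, 0.7]
width: 0.0875
```

```bash
python3 -c "
from h import *
go([.5,.22,.33],154)
print(arm.get_state()['q'].round(3))"
```

```text
pos [ 0.5126 -0.2602  0.3341] jaw 129.56 tilt x [ 0.     0.002 -1.   ] t 1.75
rows 10 [0.013 0.946 0.74 ] [-0.611  0.003 -0.002]  total [0.131 9.456 7.403] [-6.109  0.029 -0.018]
[-0.131  0.143 -0.033 -0.002 -1.394 -0.749]
```

>>> {"fn": "carry_out", "kwargs": {
  "deltas": [
    [0,0.9,0.7,0,0,0],
    [0,0.9,0.7,0,0,0],
    [0,0.9,0.7,0,0,0],
    [0,0.9,0.7,0,0,0],
    [0,0.9,0.7,0,0,0]
  ]
}}

```text
t: 2.25
eef_pos: [0.5069, -0.0241, 0.3336]
ee_rot: [1.034, 1.568, 1.724]
force: [1.2, 0.3, -0.0]
width: 0.0874
```

```bash
python3 -c "
from h import *
go([.49,.20,.33],154)
print(arm.get_state()['q'].round(3))"
```

```text
pos [ 0.5069 -0.0241  0.3336] jaw 129.5 tilt x [-0.     0.003 -1.   ] t 2.25
rows 7 [0.015 0.656 0.462] [-0.875  0.004 -0.004]  total [0.103 4.591 3.237] [-6.125  0.025 -0.027]
[ 0.338  0.025 -0.166 -0.003 -1.379 -1.219]
```

>>> {"fn": "carry_out", "kwargs": {
  "deltas": [
    [0,0.65,0.47,-0.9,0,0],
    [0,0.62,0.5,-0.9,0,0],
    [0,0.6,0.54,-0.9,0,0],
    [0,0.57,0.58,-0.9,0,0],
    [0,0.53,0.62,-0.9,0,0]
  ]
}}

```text
t: 2.75
eef_pos: [0.4916, 0.1454, 0.3355]
ee_rot: [0.072, 1.566, 1.089]
force: [0.1, 0.3, -0.0]
width: 0.0876
```

```bash
python3 -c "
from h import *
go([.49,.20,.33],154)
print(arm.get_state()['q'].round(3))
f=grab('wrist','w1.png')"
```

```text
pos [0.4916 0.1454 0.3355] jaw 148.3 tilt x [ 0.002  0.005 -1.   ] t 2.75
rows 2 [0.072 0.376 0.57 ] [-0.713  0.037 -0.001]  total [0.144 0.752 1.139] [-1.426  0.075 -0.002]
[ 0.669  0.031 -0.156 -0.002 -1.379 -1.222]
```

View pics/w1.png

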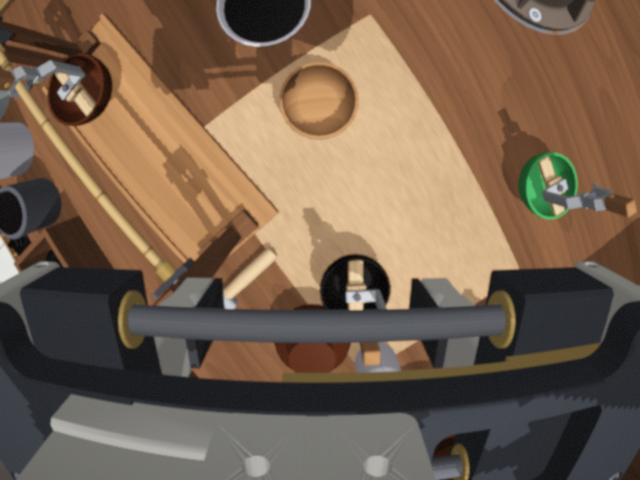

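```bash
python3 -c "
import cv2
a=cv2.imread('pics/w1.png')
cv2.imwrite('pics/c5.png',cv2.resize(a[240:380,260:460],None,fx=4,fy=4,interpolation=cv2.INTER_CUBIC))"
```

```text
(no output)
```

View pics/c5.png

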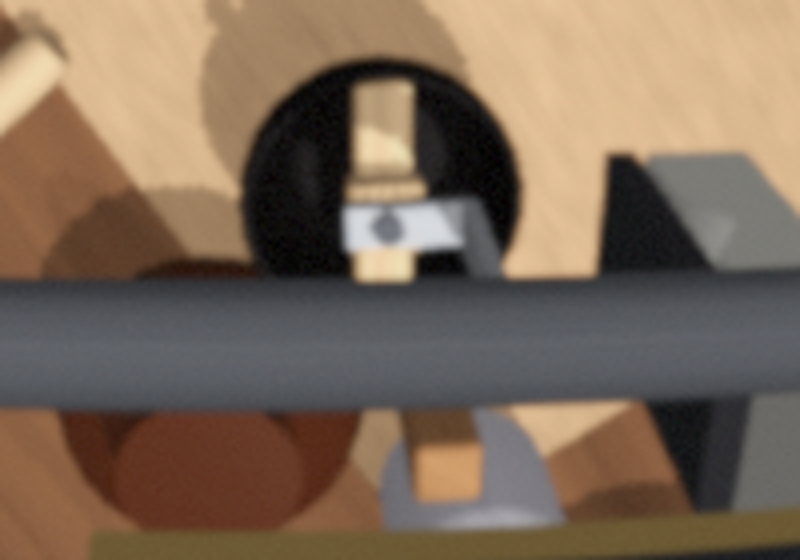

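```bash
cat >> h.py <<'E'
def wray(f,u,v):
    s=f['s']; r=R.from_euler('xyz',s['ee_rot']); H=np.array(f['hand_eye'])
    d=np.array([u-f['cx'],v-f['cy']]); rr=np.hypot(*d); th=rr/f['fx']
    c=np.array([np.sin(th)*d[0]/rr,-np.sin(th)*d[1]/rr,-np.cos(th)])
    return r.apply(H[:3,3])+s['eef_pos'], r.apply(H[:3,:3]@c)
def wonz(f,u,v,z):
    o,d=wray(f,u,v); return o+d*(z-o[2])/d[2]
def wproj(f,p):
    s=f['s']; r=R.from_euler('xyz',s['ee_rot']); H=np.array(f['hand_eye'])
    c=H[:3,:3].T@(r.inv().apply(np.array(p)-s['eef_pos'])-H[:3,3]); th=np.arctan2(np.hypot(c[0],c[1]),-c[2]); n=np.hypot(c[0],c[1])
    return np.array([f['cx']+f['fx']*th*c[0]/n,f['cy']-f['fx']*th*c[1]/n])
E
python3 - <<'E'
from h import *
f=grab('wrist'); g=lambda u,v:(u/4+260-.4,v/4+240-.4)
yaw=lambda a,b:np.degrees(np.arctan2(*(b-a)[:2][::-1])).round(1)
q=lambda u,v,z:wonz(f,*g(u,v),z)
print('spr',yaw(q(355,82,.05),q(352,280,.05)),yaw(q(412,82,.05),q(415,280,.05)))
print('arm',yaw(q(470,198,.066),q(345,205,.066)),yaw(q(465,245,.066),q(345,250,.066)))
print('grip top',q(450,473,.207), yaw(q(483,500,.207),q(417,500,.207)),yaw(q(483,445,.207),q(412,445,.207)))
print('arm back',q(468,222,.066),q(343,228,.066))
print('bowl',(q(243,195,.05)+q(520,195,.05))/2)
E
```

```text
spr 59.5 61.9
arm -28.6 -29.6
grip top [0.5110517  0.27610925 0.207     ] -33.7 -33.4
arm back [0.4890949  0.28856281 0.066     ] [0.52376619 0.26922769 0.066     ]
bowl [0.50958007 0.27293268 0.05      ]
```

```bash
python3 -c "
from h import *
go([.5113,.275,.25],151)"
```

```text
pos [0.4917 0.147  0.3351] jaw 148.43 tilt x [ 0.002  0.005 -1.   ] t 2.85
rows 3 [0.714 0.419 0.991] [-0.214  0.024 -0.003]  total [2.143 1.256 2.972] [-0.643  0.072 -0.01 ]
```

>>> {"fn": "carry_out", "kwargs": {
  "deltas": [
    [0,0.5,0.9,-0.2,0,0],
    [0.2,0.4,0.9,-0.2,0,0],
    [0.6,0.2,0.8,-0.2,0,0],
    [0.7,0.1,0.3,0,0,0],
    [0.5,0,0,0,0,0]
  ]
}}

```text
t: 3.35
eef_pos: [0.5118, 0.2773, 0.2582]
ee_rot: [-0.237, 1.557, 0.825]
force: [-0.6, -1.5, 0.0]
width: 0.0874
```

```bash
python3 -c "
from h import *
go([.5113,.275,.172],151)
f=grab('wrist','w2.png')"
```

```text
pos [0.5118 0.2773 0.2582] jaw 150.87 tilt x [ 0.01  0.01 -1.  ] t 3.35
rows 3 [ 0.718 -0.003 -0.029] [-0.01   0.066  0.016]  total [ 2.155 -0.009 -0.086] [-0.031  0.198  0.048]
```

View pics/w2.png

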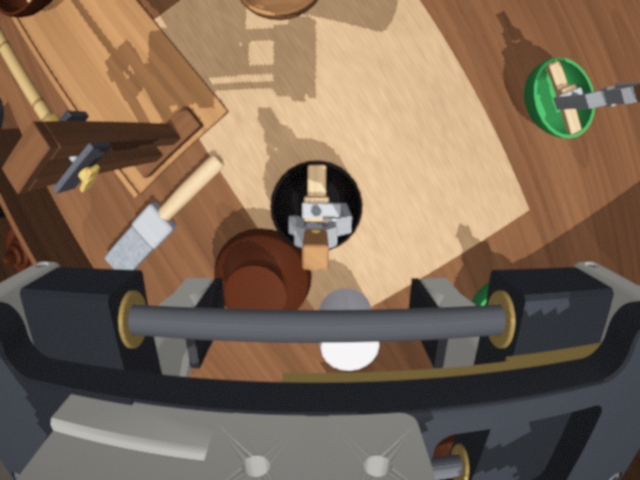

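Grip centred between the fingers (its top at about (315,256)) and square to the jaws.

```bash
python3 -c "
from h import *
f=grab('wrist')
print(wonz(f,315,257,.207), wproj(f,[.5113,.275,.207]))
go([.5113,.275,.172],151)"
```

```text
[0.509921   0.27060439 0.207     ] [316.60932999 264.33278334]
pos [0.5106 0.2753 0.2569] jaw 150.82 tilt x [ 0.006  0.008 -1.   ] t 3.45
rows 3 [ 0.707 -0.005 -0.006] [-0.015  0.046  0.008]  total [ 2.122 -0.016 -0.018] [-0.044  0.137  0.024]
```

>>> {"fn": "carry_out", "kwargs": {
  "deltas": [
    [0.6,0,0,0,0.2,0.05],
    [0.6,0,0,0,0,0],
    [0.6,0,0,0,0,0],
    [0.35,0,0,0,0,0],
    [0,0,0,0,0,0]
  ]
}}

```text
t: 3.95
eef_pos: [0.5141, 0.274, 0.1759]
ee_rot: [-0.84, 1.567, 0.219]
force: [-0.1, -0.3, 0.7]
width: 0.0875
```

```bash
python3 -c "
from h import *
go([.5113,.275,.172],151)"
```

```text
pos [0.5141 0.274  0.1759] jaw 150.67 tilt x [ 0.003  0.001 -1.   ] t 3.95
rows 1 [ 0.097  0.073 -0.012] [-0.083  0.033  0.037]  total [ 0.097  0.073 -0.012] [-0.083  0.033  0.037]
```

>>> {"fn": "carry_out", "kwargs": {
  "deltas": [
    [0.1,0.08,-0.04,0,0,0],
    [0,0,0,0,0,0]
  ]
}}

```text
t: 4.15
eef_pos: [0.5115, 0.274, 0.1745]
ee_rot: [-0.676, 1.564, 0.382]
force: [-1.4, 0.2, 1.5]
width: 0.0878
```

```bash
python3 -c "
from h import *
go([.5113,.274,.172],151)
f=grab('wrist','w3.png')
import cv2
a=cv2.imread('pics/w3.png')
cv2.imwrite('pics/c6.png',cv2.resize(a[180:320,220:420],None,fx=4,fy=4,interpolation=cv2.INTER_CUBIC))
"
```

```text
pos [0.5115 0.274  0.1745] jaw 150.61 tilt x [ 0.006  0.002 -1.   ] t 4.15
rows 1 [ 0.062  0.005 -0.004] [-0.097  0.071  0.057]  total [ 0.062  0.005 -0.004] [-0.097  0.071  0.057]
```

View pics/c6.png

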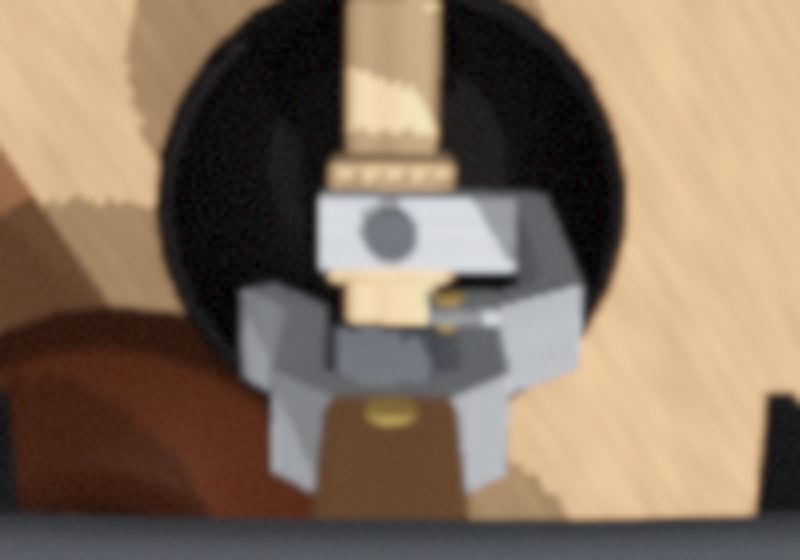

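>>> {"fn": "carry_out", "kwargs": {
  "deltas": [
    [0.08,0,0,-0.1,0.05,0],
    [0,0,0,0,0,0],
    [0,0,0,0,0,0],
    [0,0,0,0,0,0],
    [0,0,0,0,0,0]
  ],
  "hand": 1,
  "newtons": 40
}}

```text
t: 4.7
eef_pos: [0.5131, 0.2752, 0.1744]
ee_rot: [-0.794, 1.562, 0.272]
force: [1.1, -0.9, -0.0]
width: 0.0534
```

>>> {"fn": "carry_out", "kwargs": {
  "deltas": [
    [0,0,0,0,0,0],
    [0,0,0,0,0,0],
    [0,0,0,0,0,0]
  ]
}}

```text
t: 5.0
eef_pos: [0.513, 0.2752, 0.1744]
ee_rot: [-0.801, 1.562, 0.265]
force: [-0.2, -0.7, -0.6]
width: 0.0291
```

```bash
python3 -c "
from h import *
go([.5113,.274,.31],151)
f=grab('wrist','w4.png')
"
```

```text
pos [0.513  0.2752 0.1744] jaw 151.1 tilt x [ 0.008  0.002 -1.   ] t 5.0
rows 4 [-0.848  0.001 -0.007] [0.006 0.021 0.022]  total [-3.391e+00  3.000e-03 -2.800e-02] [0.025 0.085 0.088]
```

View pics/w4.png

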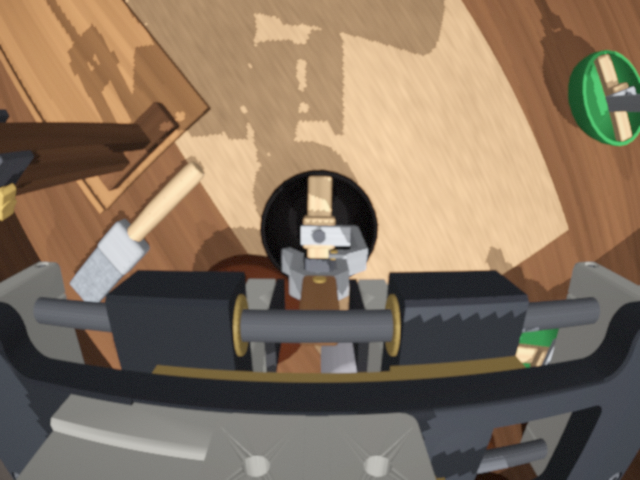

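>>> {"fn": "carry_out", "kwargs": {
  "deltas": [
    [0,0.035,0,0,0.08,0.08],
    [0,0,0,0,0,0],
    [0,0,0,0,0,0],
    [0,0,0,0,0,0],
    [0,0,0,0,0,0]
  ]
}}

```text
t: 5.55
eef_pos: [0.5115, 0.276, 0.1743]
ee_rot: [2.589, 1.57, -2.628]
force: [-0.5, -0.5, 1.2]
width: 0.0158
```

```bash
python3 -c "
from h import *
go([.5113,.274,.31],151)
s=arm.get_state();print(s['width'],s['force'],s['moment'])
"
```

```text
pos [0.5115 0.276  0.1743] jaw 151.1 tilt x [-0.001 -0.    -1.   ] t 5.55
rows 4 [-0.848 -0.005 -0.012] [ 0.006 -0.002 -0.001]  total [-3.392 -0.018 -0.047] [ 0.025 -0.009 -0.005]
0.015836724303781184 [-0.51497007 -0.54604749  1.2272819 ] [0.03386795 0.21462203 0.02462658]
```

>>> {"fn": "carry_out", "kwargs": {
  "deltas": [
    [0,0,0,0,0,0],
    [0,0,0,0,0,0],
    [-0.15,0,0,0,0,0],
    [-0.3,0,0,0,0,0],
    [-0.4,0,0,0,0,0]
  ]
}}

```text
t: 6.05
eef_pos: [0.5097, 0.2746, 0.2069]
ee_rot: [2.716, 1.563, -2.502]
force: [0.8, 0.5, -2.5]
width: 0.0156
```

>>> {"fn": "carry_out", "kwargs": {
  "deltas": [
    [-0.5,0,0,0,0,0],
    [-0.5,0,0,0,0,0],
    [-0.5,0,0,0,0,0],
    [-0.3,0,0,0,0,0],
    [0,0,0,0,0,0]
  ]
}}

```text
t: 6.55
eef_pos: [0.5104, 0.2748, 0.2867]
ee_rot: [2.65, 1.567, -2.568]
force: [0.4, 0.0, -3.0]
width: 0.0156
```

```bash
python3 -c "
from h import *
go([.505,0.0,.281],188.9)
s=arm.get_state();print(s['width'],s['force'],s['moment'],s['q'])
grab('wrist','w5.png')
"
```

```text
pos [0.5104 0.2748 0.2867] jaw 151.05 tilt x [-0.004 -0.002 -1.   ] t 6.55
rows 10 [ 0.016 -0.321 -0.608] [-0.946 -0.004 -0.004]  total [ 0.158 -3.209 -6.077] [-9.463 -0.042 -0.045]
0.015606203260550249 [ 0.38553564  0.01652135 -2.98514859] [ 0.10839445 -0.00754086  0.01557283] [ 8.30463053e-01  1.71694661e-01 -1.04941452e-01 -1.10967068e-03
 -1.29822935e+00 -1.33544483e+00]
```

View pics/w5.png

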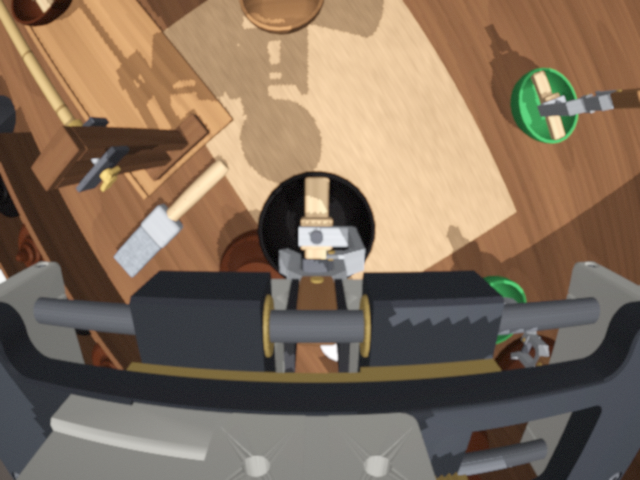

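>>> {"fn": "carry_out", "kwargs": {
  "deltas": [
    [0,-0.2,-0.36,-0.5,0,0],
    [0,-0.32,-0.62,-0.9,0,0],
    [0,-0.27,-0.64,-0.9,0,0],
    [0,-0.22,-0.66,-0.9,0,0],
    [0,-0.18,-0.67,-0.9,0,0]
  ]
}}

```text
t: 7.1
eef_pos: [0.5064, 0.145, 0.2792]
ee_rot: [2.25, 1.556, -2.668]
force: [0.4, -0.7, -2.8]
width: 0.0156
```

```bash
python3 -c "
from h import *
go([.505,0.0,.281],188.9)
s=arm.get_state();print(s['width'],s['force'],s['moment'],s['q'])
"
```

```text
pos [0.5064 0.145  0.2792] jaw 168.22 tilt x [-0.013 -0.007 -1.   ] t 7.1
rows 6 [-0.003 -0.118 -0.593] [-0.862 -0.017 -0.031]  total [-0.019 -0.706 -3.557] [-5.17  -0.102 -0.188]
0.015626020211238073 [ 0.40679372 -0.74509845 -2.81693782] [-0.01600612 -0.02024815  0.00758769] [ 0.64962922  0.09111417 -0.21606079 -0.00271844 -1.2782363  -0.85442864]
```

>>> {"fn": "carry_out", "kwargs": {
  "deltas": [
    [0,-0.14,-0.65,-0.9,0,-0.05],
    [0,-0.1,-0.65,-0.9,0,-0.05],
    [0,-0.05,-0.65,-0.9,0,-0.05],
    [0,0,-0.65,-0.9,0,-0.05],
    [0,0.03,-0.6,-0.9,0,0]
  ]
}}

```text
t: 7.6
eef_pos: [0.5026, 0.0096, 0.2739]
ee_rot: [2.341, 1.557, -2.25]
force: [0.4, 0.7, -3.0]
width: 0.0156
```

```bash
python3 -c "
from h import *
go([.573,-0.009,.281],188.9)
s=arm.get_state();print(s['width'],s['force'],s['moment'],s['q'])
grab('wrist','w6.png');S=grab('scene','s6.png');T=grab('top','t6.png')
import cv2
a=cv2.imread('pics/s6.png');b=cv2.imread('pics/t6.png')
cv2.imwrite('pics/s6c.png',cv2.resize(a[220:370,140:380],None,fx=3.3,fy=3.3,interpolation=cv2.INTER_CUBIC))
cv2.imwrite('pics/t6c.png',cv2.resize(b[100:280,230:470],None,fx=3.3,fy=3.3,interpolation=cv2.INTER_CUBIC))
"
```

```text
pos [0.5026 0.0096 0.2739] jaw -173.03 tilt x [-0.008 -0.01  -1.   ] t 7.6
rows 2 [-0.093 -0.844 -0.339] [-0.241 -0.066 -0.07 ]  total [-0.187 -1.688 -0.677] [-0.482 -0.132 -0.14 ]
0.015596561238208618 [ 0.42518068  0.71220243 -3.00531455] [0.0938564  0.06733878 0.0463214 ] [ 0.41559528  0.0479457  -0.27914429  0.00648223 -1.25565962 -0.29594339]
```

View pics/w6.png

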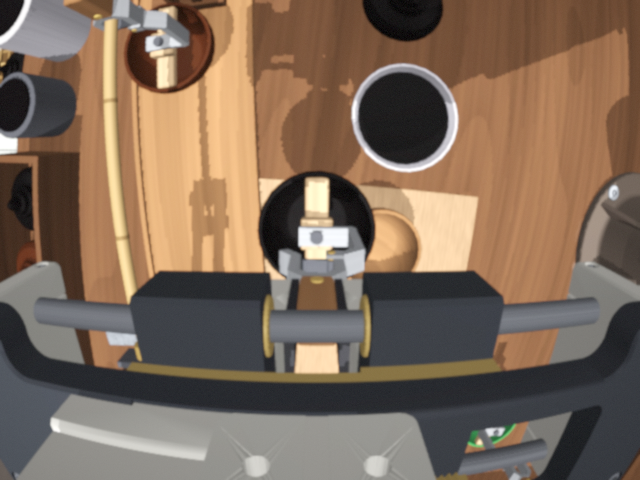

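View pics/s6c.png

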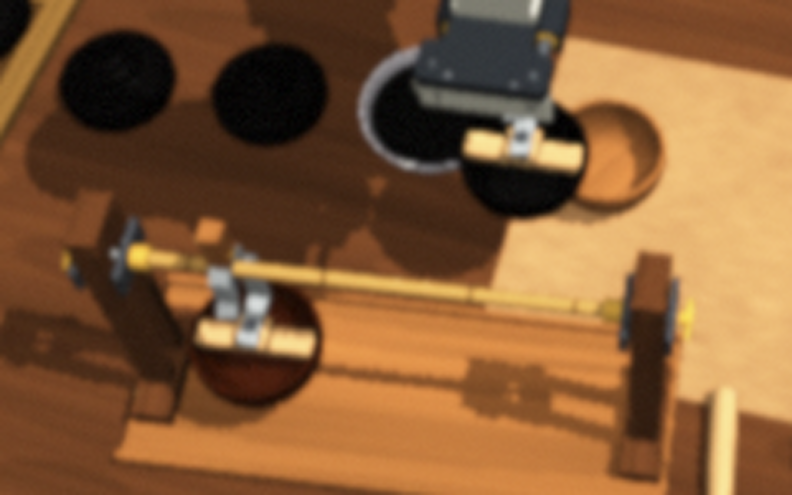

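View pics/t6c.png

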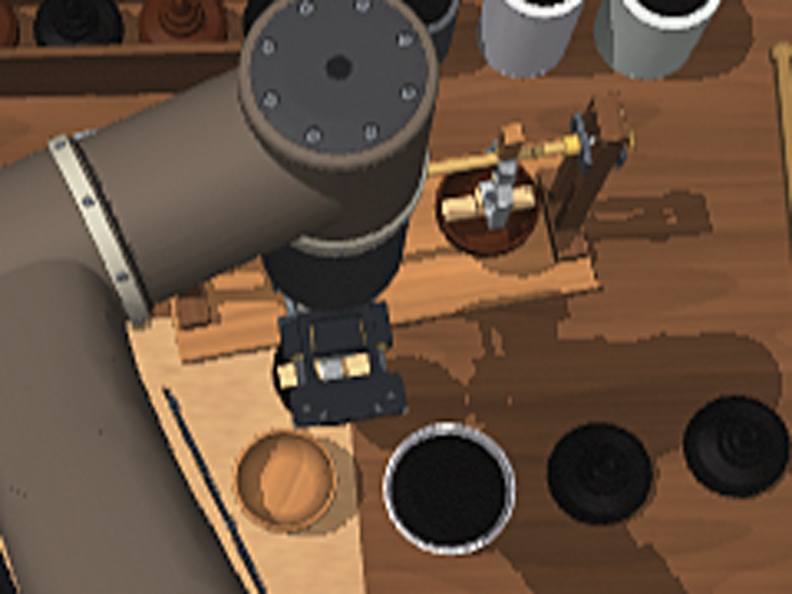

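Run:
```python
from h import *
W=grab('wrist','w6b.png');S=grab('scene');T=grab('top')
c3=lambda u,v:(u/4+245-.4,v/4+125-.4); c4=lambda u,v:(u/3.8+150-.4,v/3.8+270-.4)
def multi(rs):
    A=np.zeros((3,3));b=np.zeros(3)
    for o,d in rs:
        d=d/np.linalg.norm(d);M=np.eye(3)-np.outer(d,d);A+=M;b+=M@o
    x=np.linalg.solve(A,b); return x.round(4),[np.linalg.norm((np.eye(3)-np.outer(d,d)/(d@d))@(x-o)).round(4) for o,d in rs]
print(multi([wray(W,122,237),ray(S,*c4(505,148)),ray(T,*c3(318,130))]), multi([wray(W,122,237),ray(S,*c4(505,148))]))
print(multi([wray(W,110,100),ray(S,*c4(335,128)),ray(T,*c3(458,105))]), multi([wray(W,110,100),ray(S,*c4(335,128))]))
a=cv2.imread('pics/w6b.png')
cv2.imwrite('pics/w6c.png',cv2.resize(a[60:280,60:200],None,fx=2.7,fy=2.7,interpolation=cv2.INTER_CUBIC))
go([.573,-0.009,.281],188.9)
```

```text
(array([0.6418, 0.0153, 0.1979]), [np.float64(0.0014), np.float64(0.002), np.float64(0.001)]) (array([0.6413, 0.0155, 0.1972]), [np.float64(0.0016), np.float64(0.0016)])
(array([ 0.6563, -0.0809,  0.199 ]), [np.float64(0.0014), np.float64(0.0018), np.float64(0.0013)]) (array([ 0.6556, -0.0808,  0.1982]), [np.float64(0.0014), np.float64(0.0014)])
pos [0.5034 0.0112 0.2746] jaw -173.21 tilt x [-0.008 -0.01  -1.   ] t 7.9
rows 2 [-0.084 -0.833 -0.355] [-0.263 -0.065 -0.063]  total [-0.169 -1.666 -0.709] [-0.527 -0.13  -0.127]
```

View pics/w6c.png

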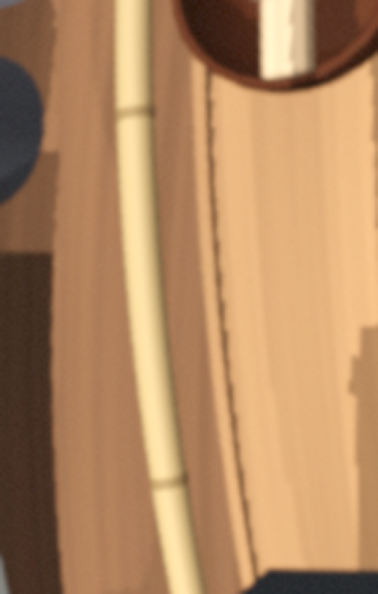

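>>> {"fn": "carry_out", "kwargs": {
  "deltas": [
    [-0.08,-0.5,-0.2,-0.25,-0.1,-0.1],
    [-0.04,-0.6,-0.25,-0.2,0,0],
    [0,-0.5,-0.2,0,0,0],
    [0,0,0,0,0,0]
  ]
}}

```text
t: 8.3
eef_pos: [0.5723, -0.0026, 0.2784]
ee_rot: [2.046, 1.568, -2.512]
force: [-0.2, 0.1, -3.7]
width: 0.016
```

```bash
python3 -c "
from h import *
go([.6437,0.001,.279],188.7)
s=arm.get_state();print(s['width'],s['force'],s['moment'],s['q'])
grab('wrist','w7.png')
"
```

```text
pos [ 0.5723 -0.0026  0.2784] jaw -171.12 tilt x [-0.002 -0.001 -1.   ] t 8.3
rows 2 [-0.009 -0.889 -0.094] [ 0.022 -0.008 -0.015]  total [-0.019 -1.777 -0.188] [ 0.044 -0.015 -0.03 ]
0.016041962351476924 [-0.24469343  0.05027555 -3.73695061] [ 0.41718591 -0.09589504  0.03571199] [ 3.37755135e-01  1.61623080e-01 -1.36715956e-01  7.00134219e-04
 -1.27468555e+00 -1.83045357e-01]
```

View pics/w7.png

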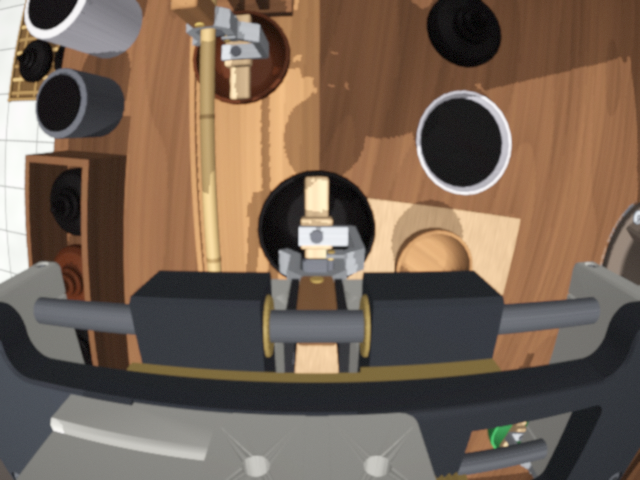

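>>> {"fn": "carry_out", "kwargs": {
  "deltas": [
    [0,-0.35,-0.04,0,0,0],
    [0,-0.35,-0.04,0,0,0],
    [0,-0.35,-0.04,0,0,0],
    [0,-0.35,-0.04,0,0,0]
  ]
}}

```text
t: 8.75
eef_pos: [0.6269, 0.0029, 0.2779]
ee_rot: [1.514, 1.566, -3.042]
force: [0.6, -0.8, -3.3]
width: 0.016
```

```bash
python3 -c "
from h import *
go([.6437,0.001,.279],188.7)
s=arm.get_state();print(s['width'],s['force'],s['moment'])
grab('wrist','w8.png')
a=cv2.imread('pics/w8.png')
cv2.imwrite('pics/w8c.png',cv2.resize(a[150:310,200:440],None,fx=3.3,fy=3.3,interpolation=cv2.INTER_CUBIC))
"
```

```text
pos [0.6269 0.0029 0.2779] jaw -171.0 tilt x [-0.004 -0.    -1.   ] t 8.75
rows 1 [-0.028 -0.408 -0.112] [ 0.075  0.003 -0.062]  total [-0.028 -0.408 -0.112] [ 0.075  0.003 -0.062]
0.015972618837918118 [ 0.58909112 -0.8306057  -3.33306978] [ 0.00142854  0.04462431 -0.01819964]
```

View pics/w8c.png

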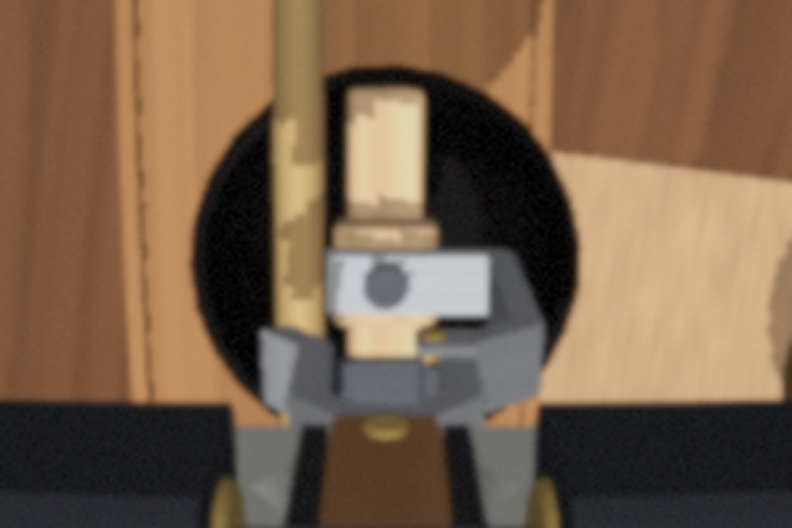

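>>> {"fn": "carry_out", "kwargs": {
  "deltas": [
    [0,-0.2,-0.05,0,0,-0.06],
    [-0.02,-0.21,-0.05,0,0,0],
    [0,0,0,0,0,0]
  ]
}}

```text
t: 9.1
eef_pos: [0.6468, 0.0029, 0.2775]
ee_rot: [1.796, 1.57, -2.758]
force: [-0.4, -0.3, -4.1]
width: 0.0156
```

```bash
python3 -c "
from h import *
go([.6437,0.001,.279],188.7)
s=arm.get_state();print(s['width'],s['force'],s['moment'])
grab('wrist','w9.png')
a=cv2.imread('pics/w9.png')
cv2.imwrite('pics/w9c.png',cv2.resize(a[150:310,200:440],None,fx=3.3,fy=3.3,interpolation=cv2.INTER_CUBIC))
"
```

```text
pos [0.6468 0.0029 0.2775] jaw -170.92 tilt x [-0.001 -0.    -1.   ] t 9.1
rows 1 [-0.039  0.085 -0.034] [ 0.094 -0.003 -0.011]  total [-0.039  0.085 -0.034] [ 0.094 -0.003 -0.011]
0.01560534104472391 [-0.41861585 -0.32751086 -4.1034039 ] [ 0.11793998 -0.01098375  0.00141536]
```

View pics/w9c.png

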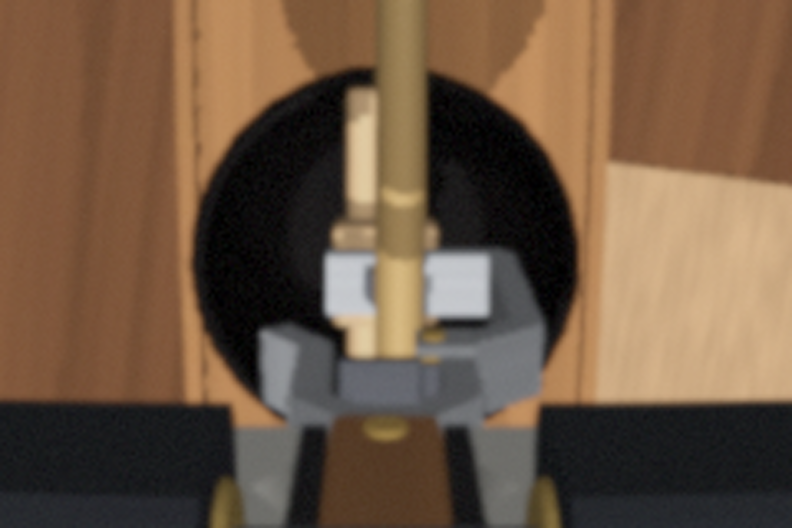

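>>> {"fn": "carry_out", "kwargs": {
  "deltas": [
    [0,0.075,-0.02,0.1,0,0],
    [0,0,0,0,0,0]
  ]
}}

```text
t: 9.35
eef_pos: [0.6427, 0.0014, 0.2774]
ee_rot: [1.506, 1.569, -3.056]
force: [-0.2, 0.2, -2.8]
width: 0.0156
```

>>> {"fn": "carry_out", "kwargs": {
  "deltas": [
    [0.15,0,0,0,0,0],
    [0.2,0,0,0,0,0],
    [0.1,0,0,0,0,0],
    [0,0,0,0,0,0]
  ]
}}

```text
t: 9.75
eef_pos: [0.6416, 0.0013, 0.2582]
ee_rot: [1.135, 1.57, 2.856]
force: [-0.0, -0.0, -4.1]
width: 0.0156
```

```bash
python3 -c "
from h import *
go([.6437,0.001,.246],188.7)
s=arm.get_state();print(s['width'],s['force'],s['moment'])
grab('wrist','w10.png')
a=cv2.imread('pics/w10.png')
cv2.imwrite('pics/w10c.png',cv2.resize(a[150:310,200:440],None,fx=3.3,fy=3.3,interpolation=cv2.INTER_CUBIC))
"
```

```text
pos [0.6416 0.0013 0.2582] jaw -171.38 tilt x [-0.001  0.    -1.   ] t 9.75
rows 1 [ 0.306 -0.051 -0.017] [-0.021  0.008 -0.016]  total [ 0.306 -0.051 -0.017] [-0.021  0.008 -0.016]
0.01555733788428561 [-0.04063879 -0.0229717  -4.05727992] [ 0.02314353  0.09432619 -0.02755551]
```

View pics/w10c.png

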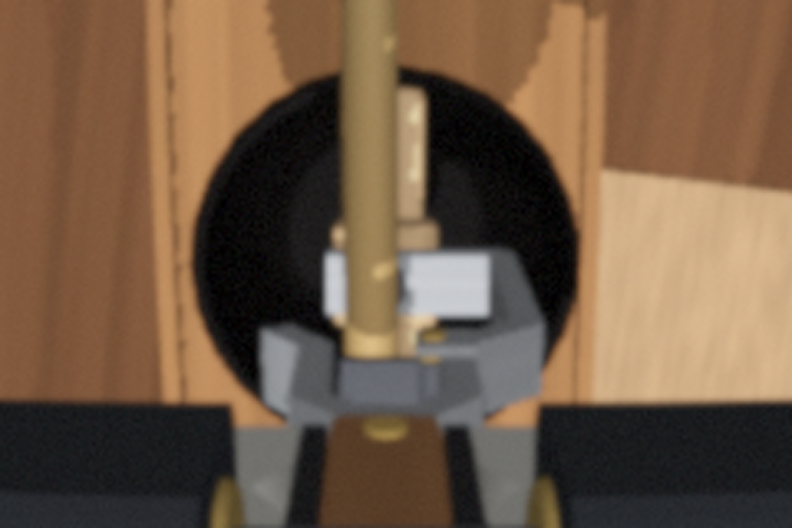

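>>> {"fn": "carry_out", "kwargs": {
  "deltas": [
    [0,-0.065,-0.01,0,0,0],
    [0,0,0,0,0,0]
  ]
}}

```text
t: 10.0
eef_pos: [0.6447, 0.0013, 0.2587]
ee_rot: [1.127, 1.57, 2.848]
force: [0.6, -0.2, -2.5]
width: 0.016
```

```bash
python3 -c "
from h import *
go([.6444,0.001,.246],188.7)
s=arm.get_state();print(s['width'],s['force'],s['moment'])
grab('wrist','w11.png')
a=cv2.imread('pics/w11.png')
cv2.imwrite('pics/w11c.png',cv2.resize(a[150:310,200:440],None,fx=3.3,fy=3.3,interpolation=cv2.INTER_CUBIC))
"
```

```text
pos [0.6447 0.0013 0.2587] jaw -171.38 tilt x [-0.001  0.    -1.   ] t 10.0
rows 1 [ 0.317  0.009 -0.007] [-0.019  0.004 -0.009]  total [ 0.317  0.009 -0.007] [-0.019  0.004 -0.009]
0.01597393116837442 [ 0.62444891 -0.15253825 -2.46048389] [ 0.08316541 -0.00391972  0.02753785]
```

View pics/w11c.png

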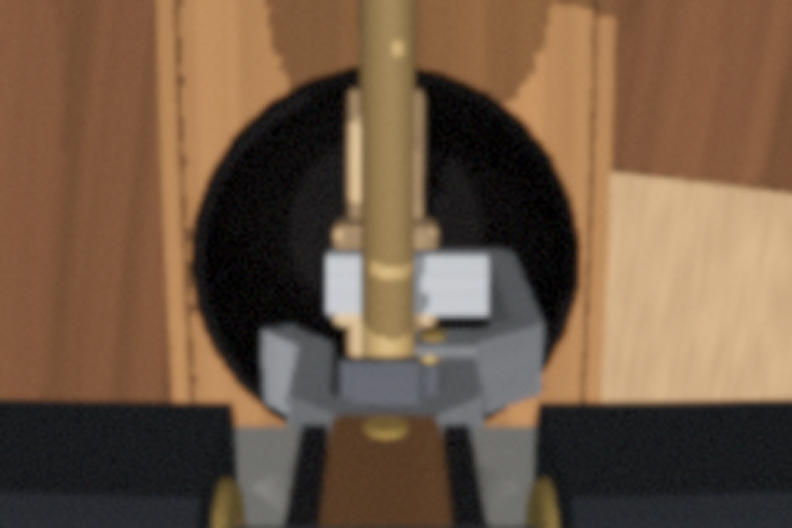

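>>> {"fn": "carry_out", "kwargs": {
  "deltas": [
    [0.1,0.005,0,0,0,0],
    [0.1,0,0,0,0,0],
    [0.05,0,0,0,0,0],
    [0,0,0,0,0,0]
  ]
}}

```text
t: 10.45
eef_pos: [0.6445, 0.0014, 0.248]
ee_rot: [0.56, 1.57, 2.281]
force: [0.2, -0.2, -3.1]
width: 0.016
```

```bash
cat > st.py <<'E'
from h import *
go([.6444,0.001,.246],188.7)
s=arm.get_state();print('railz_h',.198-(s['eef_pos'][2]-.1743),s['width'],s['force'].round(2),s['moment'].round(3))
E
python3 st.py
```

```text
pos [0.6445 0.0014 0.248 ] jaw -171.38 tilt x [-0.  0. -1.] t 10.45
rows 1 [ 0.049  0.004 -0.008] [-0.02   0.007 -0.005]  total [ 0.049  0.004 -0.008] [-0.02   0.007 -0.005]
railz_h 0.12432231627532203 0.016026342015436568 [ 0.23 -0.17 -3.09] [0.039 0.121 0.007]
```

>>> {"fn": "carry_out", "kwargs": {
  "deltas": [
    [0.03,0,0,0,0,0],
    [0.03,0,0,0,0,0],
    [0.03,0,0,0,0,0]
  ]
}}

```text
t: 10.75
eef_pos: [0.6446, 0.0013, 0.2443]
ee_rot: [0.173, 1.57, 1.894]
force: [-0.4, -0.3, -3.7]
width: 0.0157
```

>>> {"fn": "carry_out", "kwargs": {
  "deltas": [
    [0.03,0,0,0,0,0],
    [0.03,0,0,0,0,0]
  ]
}}

```text
t: 10.95
eef_pos: [0.6447, 0.0013, 0.2421]
ee_rot: [-1.116, 1.57, 0.605]
force: [-1.5, 0.5, 1.6]
width: 0.0157
```

```bash
python3 st.py
```

```text
pos [0.6447 0.0013 0.2421] jaw -171.37 tilt x [ 0.  0. -1.] t 10.95
rows 1 [-0.096  0.009 -0.006] [-0.018  0.003  0.006]  total [-0.096  0.009 -0.006] [-0.018  0.003  0.006]
railz_h 0.13015812215732192 0.015653515685612865 [-1.47  0.48  1.58] [ 0.229  0.85  -0.025]
```

>>> {"fn": "carry_out", "kwargs": {
  "deltas": [
    [0.03,0,0,0,0,0],
    [0.03,0,0,0,0,0]
  ]
}}

```text
t: 11.15
eef_pos: [0.6446, 0.0012, 0.2409]
ee_rot: [-1.62, 1.57, 0.102]
force: [-3.8, -0.4, 4.2]
width: 0.0158
```

>>> {"fn": "carry_out", "kwargs": {
  "deltas": [
    [0.03,0,0,0,0,0],
    [0.03,0,0,0,0,0]
  ]
}}

```text
t: 11.35
eef_pos: [0.6446, 0.0012, 0.2396]
ee_rot: [-1.681, 1.569, 0.041]
force: [-4.0, 1.6, 3.8]
width: 0.0158
```

```bash
python3 st.py
```

```text
pos [0.6446 0.0012 0.2396] jaw -171.33 tilt x [ 0.002  0.    -1.   ] t 11.35
rows 1 [-0.159  0.005 -0.005] [-0.009 -0.003  0.031]  total [-0.159  0.005 -0.005] [-0.009 -0.003  0.031]
railz_h 0.13265785214291612 0.015799013577752864 [-3.99  1.58  3.77] [0.352 1.498 0.014]
```

>>> {"fn": "carry_out", "kwargs": {
  "deltas": [
    [0.035,0,0,0,0,0],
    [0.035,0,0,0,0,0],
    [0.035,0,0,0,0,0]
  ]
}}

```text
t: 11.65
eef_pos: [0.6449, 0.0012, 0.2372]
ee_rot: [-1.709, 1.566, 0.014]
force: [-4.9, 2.2, 8.7]
width: 0.0158
```

>>> {"fn": "carry_out", "kwargs": {
  "deltas": [
    [0.035,0,0,0,0,0],
    [0.035,0,0,0,0,0],
    [0.035,0,0,0,0,0]
  ]
}}

```text
t: 11.95
eef_pos: [0.6451, 0.0012, 0.2364]
ee_rot: [-1.744, 1.564, -0.02]
force: [-5.7, 1.1, 9.5]
width: 0.0158
```

```bash
python3 st.py
```

```text
pos [0.6451 0.0012 0.2364] jaw -171.25 tilt x [ 0.007 -0.    -1.   ] t 11.95
rows 1 [-0.24   0.016 -0.003] [ 0.012 -0.018  0.102]  total [-0.24   0.016 -0.003] [ 0.012 -0.018  0.102]
railz_h 0.13589188684695228 0.01582430499184372 [-5.74  1.1   9.46] [ 0.781  2.679 -0.091]
```

```bash
python3 -c "
from h import *
grab('wrist','w12.png')
a=cv2.imread('pics/w12.png')
cv2.imwrite('pics/w12c.png',cv2.resize(a[210:300,250:390],None,fx=5.5,fy=5.5,interpolation=cv2.INTER_CUBIC))
"
```

```text
(no output)
```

View pics/w12c.png

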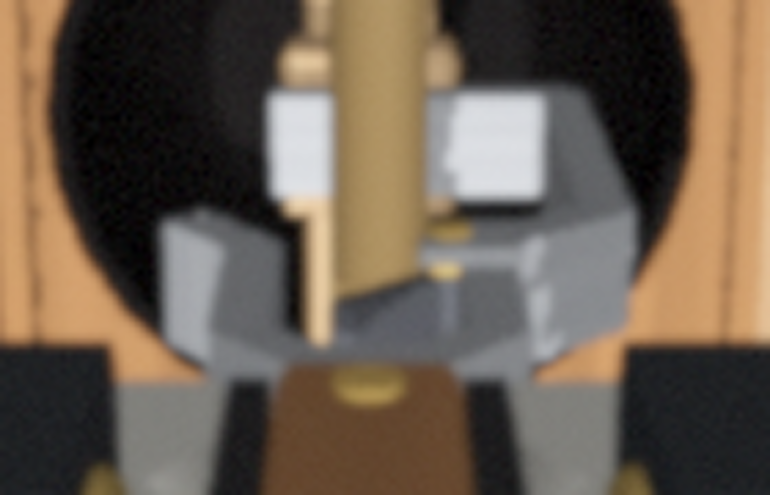

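>>> {"fn": "carry_out", "kwargs": {
  "deltas": [
    [0,0.03,0,0,0,0.05],
    [0,0.03,0,0,0,0.05]
  ]
}}

```text
t: 12.2
eef_pos: [0.6443, 0.0013, 0.2388]
ee_rot: [-1.829, 1.565, -0.105]
force: [-0.6, 1.0, 4.4]
width: 0.0159
```

```bash
python3 st.py
```

```text
pos [0.6443 0.0013 0.2388] jaw -171.21 tilt x [ 0.006 -0.001 -1.   ] t 12.2
rows 1 [-0.181 -0.002 -0.007] [ 0.022 -0.02   0.077]  total [-0.181 -0.002 -0.007] [ 0.022 -0.02   0.077]
railz_h 0.13353662016657808 0.015901794216248658 [-0.65  0.98  4.41] [ 0.433  0.35  -0.012]
```

>>> {"fn": "carry_out", "kwargs": {
  "deltas": [
    [0.04,0.02,0,0,0,0.05],
    [0.05,0.01,0,0,0,0.05]
  ]
}}

```text
t: 12.4
eef_pos: [0.6448, 0.0013, 0.2374]
ee_rot: [-2.055, 1.567, -0.331]
force: [-3.8, 1.0, 7.5]
width: 0.0156
```

```bash
python3 st.py
```

```text
pos [0.6448 0.0013 0.2374] jaw -171.18 tilt x [ 0.004 -0.001 -1.   ] t 12.4
rows 1 [-0.214  0.011 -0.006] [ 0.031 -0.025  0.049]  total [-0.214  0.011 -0.006] [ 0.031 -0.025  0.049]
railz_h 0.13485193569762624 0.015646838750514324 [-3.78  0.99  7.46] [ 0.539  1.612 -0.023]
```

>>> {"fn": "carry_out", "kwargs": {
  "deltas": [
    [0.05,0,0,0,0,0],
    [0.05,0,0,0,0,0]
  ]
}}

```text
t: 12.6
eef_pos: [0.6452, 0.0013, 0.2359]
ee_rot: [-1.966, 1.565, -0.24]
force: [-6.7, 2.2, 13.6]
width: 0.0162
```

```bash
python3 st.py
```

```text
pos [0.6452 0.0013 0.2359] jaw -171.13 tilt x [ 0.006 -0.001 -1.   ] t 12.6
rows 1 [-0.252  0.021 -0.004] [ 0.041 -0.034  0.082]  total [-0.252  0.021 -0.004] [ 0.041 -0.034  0.082]
railz_h 0.1363758893875036 0.01618705444394392 [-6.71  2.23 13.61] [ 0.919  2.911 -0.031]
```

>>> {"fn": "carry_out", "kwargs": {
  "deltas": [
    [0.02,0.06,0,0,0,0.05],
    [0.03,0.06,0,0,0,0.05]
  ]
}}

```text
t: 12.8
eef_pos: [0.6422, 0.0005, 0.2361]
ee_rot: [-2.298, 1.566, -0.572]
force: [-0.3, 0.2, 3.7]
width: 0.0159
```

```bash
python3 st.py
```

```text
pos [6.422e-01 5.000e-04 2.361e-01] jaw -171.1 tilt x [ 0.004 -0.003 -1.   ] t 12.8
rows 1 [-0.247 -0.056  0.004] [ 0.051 -0.047  0.053]  total [-0.247 -0.056  0.004] [ 0.051 -0.047  0.053]
railz_h 0.13617185710040045 0.015865962429392595 [-0.26  0.19  3.73] [ 0.209  0.216 -0.045]
```

>>> {"fn": "carry_out", "kwargs": {
  "deltas": [
    [0.04,0,0,0,0,0.05],
    [0.04,0,0,0,0,0]
  ]
}}

```text
t: 13.0
eef_pos: [0.6428, 0.0004, 0.2337]
ee_rot: [-2.651, 1.567, -0.925]
force: [-1.7, 0.1, 6.0]
width: 0.0159
```

>>> {"fn": "carry_out", "kwargs": {
  "deltas": [
    [0.04,0,0,0,0,0],
    [0.04,0,0,0,0,0]
  ]
}}

```text
t: 13.2
eef_pos: [0.6424, 0.0001, 0.2302]
ee_rot: [-3.015, 1.567, -1.289]
force: [-3.4, -0.1, 3.6]
width: 0.0156
```

```bash
python3 st.py
```

```text
pos [6.424e-01 1.000e-04 2.302e-01] jaw -171.09 tilt x [ 0.001 -0.004 -1.   ] t 13.2
rows 1 [-0.396 -0.053  0.014] [ 0.052 -0.056  0.007]  total [-0.396 -0.053  0.014] [ 0.052 -0.056  0.007]
railz_h 0.1421226644483699 0.015603999518874569 [-3.4  -0.11  3.59] [ 0.009  1.584 -0.053]
```

>>> {"fn": "carry_out", "kwargs": {
  "deltas": [
    [0.04,0,0,0,0,0],
    [0.04,0,0,0,0,0],
    [0.04,0,0,0,0,0]
  ]
}}

```text
t: 13.5
eef_pos: [0.6411, -0.0004, 0.2233]
ee_rot: [2.445, 1.566, -2.112]
force: [-3.4, -0.8, -0.5]
width: 0.0159
```

```bash
python3 st.py
```

```text
pos [ 6.411e-01 -4.000e-04  2.233e-01] jaw -171.12 tilt x [-0.003 -0.004 -1.   ] t 13.5
rows 1 [-0.568 -0.084  0.019] [ 0.044 -0.057 -0.047]  total [-0.568 -0.084  0.019] [ 0.044 -0.057 -0.047]
railz_h 0.14900851693656503 0.015867034961745123 [-3.42 -0.85 -0.45] [-0.133  1.399 -0.006]
```

>>> {"fn": "carry_out", "kwargs": {
  "deltas": [
    [0.04,0,0,0,0,0],
    [0.04,0,0,0,0,0]
  ]
}}

```text
t: 13.7
eef_pos: [0.6406, -0.0003, 0.2181]
ee_rot: [2.137, 1.564, -2.421]
force: [0.2, -0.0, -2.8]
width: 0.0158
```

```bash
python3 st.py
```

```text
pos [ 6.406e-01 -3.000e-04  2.181e-01] jaw -171.15 tilt x [-0.005 -0.004 -1.   ] t 13.7
rows 1 [-0.699 -0.096  0.016] [ 0.038 -0.05  -0.078]  total [-0.699 -0.096  0.016] [ 0.038 -0.05  -0.078]
railz_h 0.15423080884117146 0.015846027274680326 [ 0.21 -0.01 -2.84] [ 0.002  0.195 -0.039]
```

>>> {"fn": "carry_out", "kwargs": {
  "deltas": [
    [0.03,-0.04,0,0,0,-0.08],
    [0.03,-0.02,0,0,0,0],
    [0.02,0,0,0,0,0]
  ]
}}

```text
t: 14.0
eef_pos: [0.6439, 0.0004, 0.2135]
ee_rot: [-2.808, 1.567, -1.082]
force: [-3.5, 1.0, 3.2]
width: 0.0157
```

```bash
python3 st.py; python3 -c "
from h import *
grab('wrist','w13.png')
a=cv2.imread('pics/w13.png')
cv2.imwrite('pics/w13c.png',cv2.resize(a[210:300,250:390],None,fx=5.5,fy=5.5,interpolation=cv2.INTER_CUBIC))
"
```

```text
pos [6.439e-01 4.000e-04 2.135e-01] jaw -171.14 tilt x [ 0.002 -0.003 -1.   ] t 14.0
rows 1 [-0.811 -0.016  0.009] [ 0.039 -0.046  0.016]  total [-0.811 -0.016  0.009] [ 0.039 -0.046  0.016]
railz_h 0.15875393062822477 0.015739841230934727 [-3.46  1.02  3.19] [ 0.111  1.304 -0.04 ]
```

View pics/w13c.png

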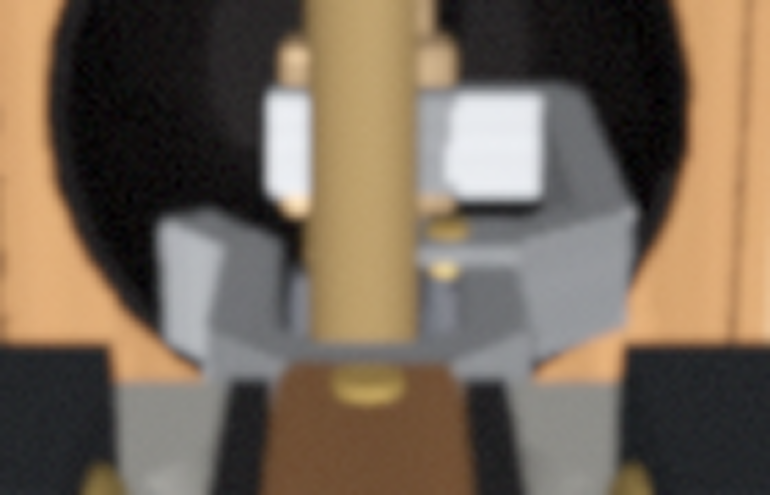

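>>> {"fn": "carry_out", "kwargs": {
  "deltas": [
    [-0.03,0,0,0,0,0],
    [-0.06,0,0,0,0,0],
    [-0.08,0,0,0,0,0],
    [-0.08,0,0,0,0,0],
    [0,0,0,0,0,0]
  ]
}}

```text
t: 14.55
eef_pos: [0.6444, 0.0008, 0.2246]
ee_rot: [-2.389, 1.567, -0.664]
force: [0.4, -0.7, -3.4]
width: 0.016
```

```bash
python3 st.py
```

```text
pos [0.6444 0.0008 0.2246] jaw -171.15 tilt x [ 0.003 -0.002 -1.   ] t 14.55
rows 1 [-0.536 -0.002  0.005] [ 0.038 -0.04   0.038]  total [-0.536 -0.002  0.005] [ 0.038 -0.04   0.038]
railz_h 0.14773932095946607 0.015982904425948317 [ 0.44 -0.7  -3.4 ] [ 0.033  0.151 -0.084]
```

Free, baseline about -3.4 N. I'll creep up to the gate.

>>> {"fn": "carry_out", "kwargs": {
  "deltas": [
    [-0.04,0,0,0,0,0],
    [-0.04,0,0,0,0,0],
    [0,0,0,0,0,0]
  ]
}}

```text
t: 14.85
eef_pos: [0.6444, 0.0008, 0.2281]
ee_rot: [-2.336, 1.567, -0.611]
force: [-0.4, 0.4, -2.5]
width: 0.0156
```

>>> {"fn": "carry_out", "kwargs": {
  "deltas": [
    [-0.025,0,0,0,0,0],
    [-0.02,0,0,0,0,0]
  ]
}}

```text
t: 15.05
eef_pos: [0.6443, 0.0008, 0.2298]
ee_rot: [-2.382, 1.567, -0.657]
force: [0.0, 0.1, -3.8]
width: 0.016
```

```bash
python3 st.py
```

```text
pos [0.6443 0.0008 0.2298] jaw -171.15 tilt x [ 0.003 -0.002 -1.   ] t 15.05
rows 1 [-0.405 -0.004  0.003] [ 0.037 -0.037  0.036]  total [-0.405 -0.004  0.003] [ 0.037 -0.037  0.036]
railz_h 0.14250550063467443 0.01597464202489896 [ 0.03  0.13 -3.77] [ 0.012  0.109 -0.017]
```

>>> {"fn": "carry_out", "kwargs": {
  "deltas": [
    [-0.02,0,0,0,0,0],
    [-0.02,0,0,0,0,0]
  ]
}}

```text
t: 15.25
eef_pos: [0.6442, 0.0009, 0.2308]
ee_rot: [-2.472, 1.568, -0.746]
force: [1.4, -0.9, -7.7]
width: 0.0159
```

```bash
python3 st.py
```

```text
pos [0.6442 0.0009 0.2308] jaw -171.16 tilt x [ 0.002 -0.002 -1.   ] t 15.25
rows 1 [-0.381 -0.007  0.001] [ 0.035 -0.034  0.027]  total [-0.381 -0.007  0.001] [ 0.035 -0.034  0.027]
railz_h 0.1415410867840784 0.015912829222749347 [ 1.38 -0.93 -7.68] [-0.228 -0.704  0.001]
```

>>> {"fn": "carry_out", "kwargs": {
  "deltas": [
    [-0.015,0,0,0,0,0],
    [-0.015,0,0,0,0,0]
  ]
}}

```text
t: 15.45
eef_pos: [0.6442, 0.0009, 0.2308]
ee_rot: [-2.718, 1.568, -0.993]
force: [2.4, -0.3, -8.7]
width: 0.0161
```

```bash
python3 st.py; python3 -c "
from h import *
grab('wrist','w14.png')
a=cv2.imread('pics/w14.png')
cv2.imwrite('pics/w14c.png',cv2.resize(a[210:300,250:390],None,fx=5.5,fy=5.5,interpolation=cv2.INTER_CUBIC))
print(arm.get_state()['force'])
"
```

```text
pos [0.6442 0.0009 0.2308] jaw -171.18 tilt x [ 0.001 -0.002 -1.   ] t 15.45
rows 1 [-0.38  -0.006  0.001] [ 0.03  -0.031  0.014]  total [-0.38  -0.006  0.001] [ 0.03  -0.031  0.014]
railz_h 0.14151487070139296 0.01605500571283207 [ 2.42 -0.28 -8.67] [-0.252 -0.945 -0.009]
[ 2.47992245  0.25499366 -8.98892913]
```

View pics/w14c.png

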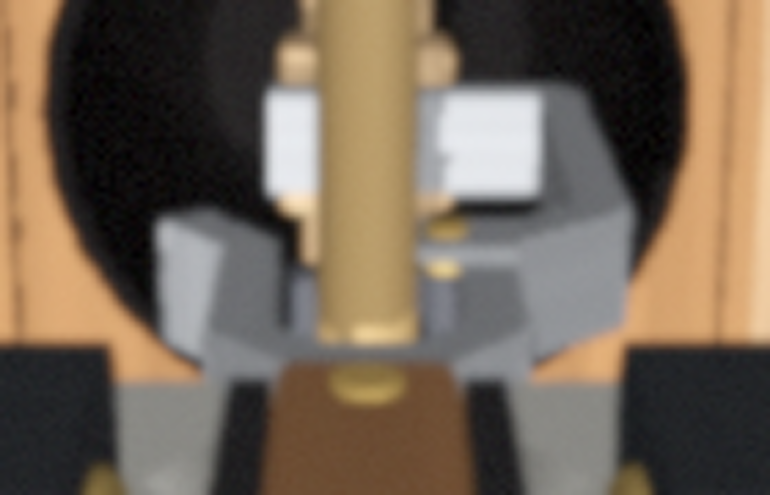

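>>> {"fn": "carry_out", "kwargs": {
  "deltas": [
    [0.03,0,0,0,0,0],
    [0.07,0,0,0,0,0],
    [0.1,0,0,0,0,0],
    [0.1,0,0,0,0,0],
    [0.05,0,0,0,0,0]
  ]
}}

```text
t: 16.0
eef_pos: [0.6443, 0.0008, 0.2175]
ee_rot: [-2.426, 1.567, -0.701]
force: [0.4, 0.2, -2.5]
width: 0.0158
```

```bash
python3 st.py
```

```text
pos [0.6443 0.0008 0.2175] jaw -171.16 tilt x [ 0.003 -0.002 -1.   ] t 16.0
rows 1 [-0.713 -0.006  0.003] [ 0.036 -0.036  0.032]  total [-0.713 -0.006  0.003] [ 0.036 -0.036  0.032]
railz_h 0.15481512239427622 0.015818522045410628 [ 0.39  0.18 -2.52] [ 0.002  0.107 -0.001]
```

>>> {"fn": "carry_out", "kwargs": {
  "deltas": [
    [0.03,0,0,0,-0.03,0.03],
    [0.03,0,0,0,0,0]
  ]
}}

```text
t: 16.2
eef_pos: [0.6441, 0.0008, 0.2148]
ee_rot: [2.42, 1.57, -2.138]
force: [0.7, 0.0, -3.3]
width: 0.0158
```

```bash
python3 st.py
```

```text
pos [0.6441 0.0008 0.2148] jaw -171.15 tilt x [-0. -0. -1.] t 16.2
rows 1 [-0.779 -0.008  0.002] [ 0.039 -0.005 -0.004]  total [-0.779 -0.008  0.002] [ 0.039 -0.005 -0.004]
railz_h 0.15746160837461415 0.015760309613674427 [ 0.67  0.05 -3.33] [0.051 0.129 0.023]
```

>>> {"fn": "carry_out", "kwargs": {
  "deltas": [
    [0.025,0,0,0,0,0],
    [0.01,0,0,0,0,0]
  ]
}}

```text
t: 16.4
eef_pos: [0.6442, 0.0008, 0.2139]
ee_rot: [-3.024, 1.57, -1.298]
force: [-0.5, 0.7, 0.6]
width: 0.0159
```

```bash
python3 st.py
```

```text
pos [0.6442 0.0008 0.2139] jaw -171.14 tilt x [ 0.    -0.001 -1.   ] t 16.4
rows 1 [-0.802 -0.006  0.005] [ 0.04  -0.007  0.001]  total [-0.802 -0.006  0.005] [ 0.04  -0.007  0.001]
railz_h 0.1583838523458786 0.01589217120377984 [-0.5   0.71  0.61] [0.252 0.869 0.003]
```

>>> {"fn": "carry_out", "kwargs": {
  "deltas": [
    [0,0,0,0,0,0],
    [0,0,0,0,0,0],
    [0,0,0,0,0,0],
    [0,0,0,0,0,0],
    [0,0,0,0,0,0]
  ],
  "hand": 0.45
}}

```text
t: 16.9
eef_pos: [0.6457, 0.0007, 0.2159]
ee_rot: [-1.833, 1.566, -0.107]
force: [0.3, -0.3, 0.6]
width: 0.0469
```

```bash
python3 st.py; python3 -c "
from h import *
grab('wrist','w15.png')
"
```

```text
pos [0.6457 0.0007 0.2159] jaw -171.11 tilt x [ 0.004 -0.    -1.   ] t 16.9
rows 1 [-0.752  0.029  0.011] [ 0.047 -0.016  0.061]  total [-0.752  0.029  0.011] [ 0.047 -0.016  0.061]
railz_h 0.1563779215005281 0.046889898774465165 [ 0.25 -0.34  0.6 ] [-0.027  0.118 -0.039]
```

View pics/w15.png

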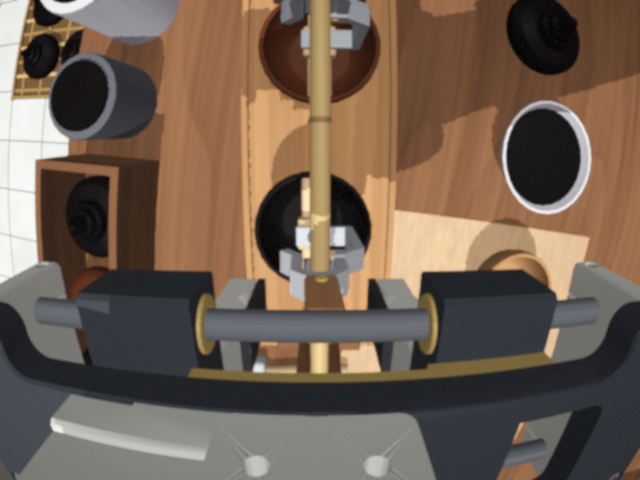

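>>> {"fn": "carry_out", "kwargs": {
  "deltas": [
    [-0.2,0,0,0,0,0],
    [-0.4,0,0,0,0,0],
    [-0.6,0,0,0,0,0],
    [-0.7,0,0,0,0,0],
    [-0.7,0,0,0,0,0]
  ]
}}

```text
t: 17.45
eef_pos: [0.6433, 0.0003, 0.3205]
ee_rot: [1.963, 1.566, -2.594]
force: [0.7, 0.8, -0.6]
width: 0.0484
```

>>> {"fn": "carry_out", "kwargs": {
  "deltas": [
    [-0.2,0.6,0,0,0,0],
    [0,0.9,0,0,0,0],
    [0,0.9,0,0,0,0],
    [0,0.9,0,0,0,0],
    [0,0.5,0,0,0,0]
  ]
}}

```text
t: 17.95
eef_pos: [0.4925, -0.0238, 0.3353]
ee_rot: [-2.073, 1.565, -0.348]
force: [0.5, 0.3, 0.5]
width: 0.0481
```

```bash
python3 st.py; python3 -c "
from h import *
grab('wrist','w16.png');grab('scene','s16.png');grab('top','t16.png')
a=cv2.imread('pics/s16.png')
cv2.imwrite('pics/s16c.png',cv2.resize(a[230:390,140:380],None,fx=3.3,fy=3.3,interpolation=cv2.INTER_CUBIC))
"
```

```text
pos [ 0.4925 -0.0238  0.3353] jaw -171.13 tilt x [ 0.005 -0.002 -1.   ] t 17.95
rows 4 [ 0.563 -0.959  0.009] [ 0.011 -0.01   0.018]  total [ 2.252 -3.838  0.034] [ 0.043 -0.04   0.072]
railz_h 0.036990819162212696 0.04807937540172505 [0.5  0.33 0.5 ] [ 0.05   0.033 -0.031]
```

View pics/s16c.png

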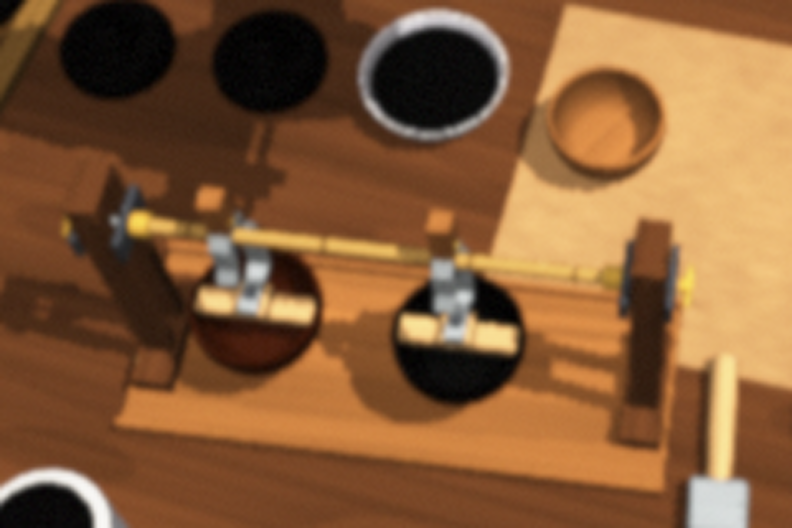

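View pics/t16.png

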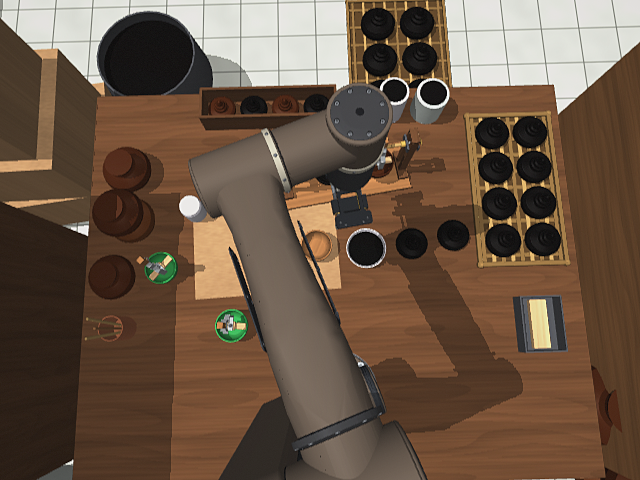

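View pics/w16.png

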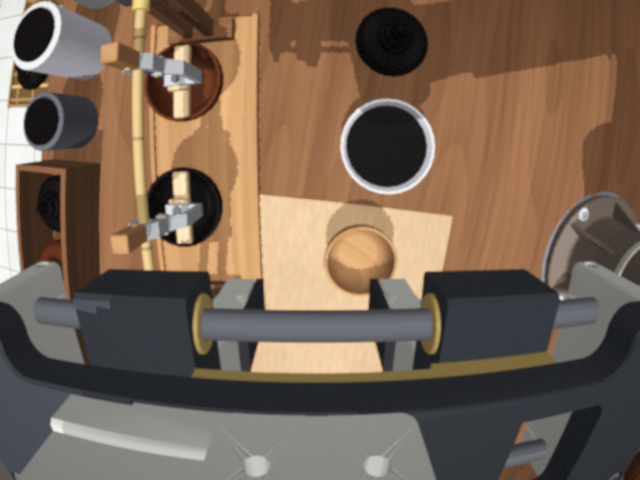

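>>> {"fn": "carry_out", "kwargs": {
  "deltas": [
    [0,0,0,0,0,0],
    [0,0,0,0,0,0],
    [0,0,0,0,0,0],
    [0,0,0,0,0,0],
    [0,0,0,0,0,0]
  ]
}}

```text
t: 18.6
eef_pos: [0.4965, -0.023, 0.3353]
ee_rot: [-2.185, 1.565, -0.459]
force: [0.5, -0.3, 1.1]
width: 0.0483
```

```bash
python3 -c "
from h import *
W=grab('wrist','w17.png');S=grab('scene','s17.png')
a=cv2.imread('pics/s17.png');b=cv2.imread('pics/s16.png')
print('moved px',(cv2.absdiff(a,b)[230:390,140:380].max(2)>25).sum())
c=cv2.imread('pics/w17.png');cv2.imwrite('pics/w17c.png',cv2.resize(c[150:280,90:240],None,fx=5,fy=5,interpolation=cv2.INTER_CUBIC))
g=lambda u,v:(u/3.3+140-.35,v/3.3+230-.35)
print(onz(S,*g(440,218),.247), onz(S,*g(210,192),.247))
yaw=lambda p,q:np.degrees(np.arctan2(*(q-p)[:2][::-1])).round(1)
print('spr yaw ours',yaw(onz(S,*g(405,327),.09),onz(S,*g(515,342),.09)),'brown',yaw(onz(S,*g(200,302),.09),onz(S,*g(315,314),.09)))
"
```

```text
moved px 280
[6.40379581e-01 5.16901863e-05 2.47000000e-01] [ 0.66273054 -0.14559324  0.247     ]
spr yaw ours 97.7 brown 99.6
```

View pics/w17c.png

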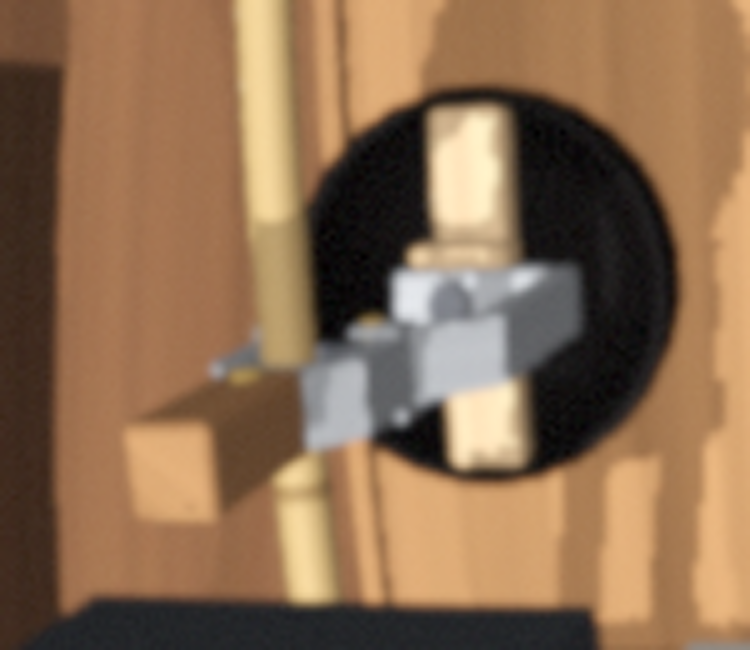

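>>> {"fn": "carry_out", "kwargs": {
  "deltas": [
    [0,0,0,0,0,0],
    [0,0,0,0,0,0],
    [0,0,0,0,0,0],
    [0,0,0,0,0,0],
    [0,0,0,0,0,0]
  ]
}}

```text
t: 19.2
eef_pos: [0.4964, -0.023, 0.3352]
ee_rot: [-2.21, 1.565, -0.484]
force: [-0.2, 0.5, -0.7]
width: 0.0482
```

```bash
python3 -c "
from h import *
S=grab('scene','s18.png')
a=cv2.imread('pics/s17.png');b=cv2.imread('pics/s18.png')
m=cv2.absdiff(a,b)[230:390,140:380].max(2)>25
print('moved px',m.sum(), [ (x.mean().round(),x.std().round()) for x in np.where(m)] if m.any() else '')
a0=cv2.imread('pics/scene0.png'); r=cv2.absdiff(a0,b).max(2)>40
r=cv2.morphologyEx(r.astype(np.uint8),cv2.MORPH_OPEN,np.ones((3,3)))
for s in cv2.connectedComponentsWithStats(r)[2][1:]:
    if s[4]>30: print(s)
"
```

```text
moved px 0 
[   7    0  100   84 4468]
[  39    0  101  139 4676]
[223   0  35  22 526]
[ 225    0  130   84 5820]
[348   0  10   8  67]
[ 354    0   97  130 5485]
[145   2  14  12  89]
[410  65  36  39 680]
[291  68  10   5  34]
[  186    81   171   150 10033]
[293  85   7   8  38]
[322  95   3  12  36]
[343  97  26   9 174]
[312  98  15  35 340]
[326 102  10  16  84]
[365 111   8   8  52]
[370 131  11   6  56]
[369 132  35  36 693]
[128 136  35  35 695]
[345 139  23  10 113]
[ 150  150   49   52 1650]
[  52  165   84   65 1405]
[  9 166   8   7  37]
[325 171  28  12 185]
[358 173   7   8  39]
[ 21 191  19  31 198]
[ 130  201  130   95 4269]
[ 357  283   68   57 1782]
[270 294   7   6  39]
[ 238  302   62   56 1991]
```

View pics/s18.png

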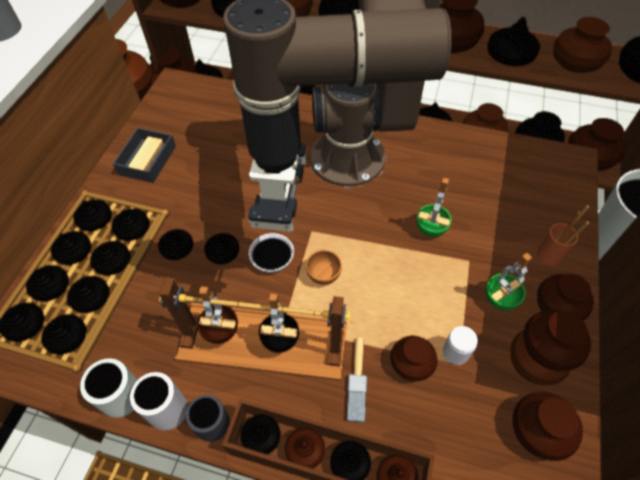

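The hanger is still, hanging in the free bay at scene (278,325). The other things are where they were.

```bash
python3 -c "
from station import arm
print(arm.job_done())"
```

```text
the job is handed in; nothing more can be done
None
```

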